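# Bore of a rolling-mill bush, taken with a telescoping gauge

## Robot

A 6-joint arm with a two-finger parallel gripper is mounted at the origin on the work surface. World frame = base frame: x ahead of the robot, y to its left, z up, the work surface at z = 0. Lengths are in m, angles in rad, forces in N, time in s.
With the tool pointing down it reaches from about 0.25 to 0.775 m from the base axis. Payload 4 kg.
Tool frame: the origin (TCP) lies on the centre line of the jaws, within the pads' length; the fingertips stand 8 mm ahead of it and the grasp point (between the pads) lies 11 mm behind it; y points along the fingers, x is the direction in which the jaws open and shut, and the axes are right-handed (so a half turn about y gives the same grasp; the last joint's range is limited). The gripper opens to 94 mm and grips with 3 to 60 N. Pads are 16 mm wide; open, the fingers measure 119 mm over their backs; the gripper's body (75 mm by 177 mm) begins 78 mm behind the grasp point.
Start: joints at [-1.364, 0.087, 1.371, -0, 1.684, -0.103], TCP at [0.168, -0.524, 0.214] pointing down, gripper open.
Joint ranges: [-3.1, 3.1], [-0.76, 2.03], [0.27, 2.55], [-1.08, 4.22], [0.17, 2.65], [-2.57, 2.57]. Speed limits (rad/s): [2.79, 2.79, 3.14, 3.14, 3.14, 3.14].

## Interface

Orientations are given as [roll, pitch, yaw] about the fixed x, y, z axes, in that order (R = Rz(yaw) Ry(pitch) Rx(roll)).
In Python, from bench import robot gives the robot as it stands.
- The arm moves only by the tool step_arm, never from a script. Its argument "commands" is a list of rows, each an object with "xyz": the shift along the world's x, y, z in m, a list of three; "twist": the turn, a rotation vector about the world's x, y, z in degrees, a list of three. In form: [{"xyz": [tx, ty, tz], "twist": [ax, ay, az]}, ...]. A call has 1 to 12 rows; each row is the pose to reach, as a shift and turn from the pose commanded when the call began; what a row does not reach only later rows make up. A row lasts 1/12 s, in which the tool goes at most 41.7 mm and 7.16 degrees, less where a joint would pass 70% of its speed; a pose out of reach is approached as far as the arm can. A call with a gripper value outside its range is refused whole. "fingers" is the closure in counts, from 0 (fully open) to 255 (shut), set as the call begins (left out, the last holds). The fingers move at their own pace and stop on an object; the grip force is fixed at half the most. Time passes only in rows, so rows that repeat a pose let the fingers close. It gives the time, the measured TCP pose, the force and the opening at its end, in the units of the state.
- robot.get_obs(): the state, without advancing time (a new reading comes with each control period).
- robot.snapshot(name): name is "scene" or "top" or "wrist"; returns (picture, depth): 400x640x3 uint8, red, green, blue; 400x640 float32, m along the optical axis (not along the pixel's ray), 0 where there is no reading.
- robot.camera_info(name): a dict with "fx", "fy", "cx", "cy" (pixels), "R" (3x3) and "t" (3): a world point X has camera coordinates R X + t. Camera axes: x right, y down, z forward; pixel columns grow to the right and rows downward; lengths in m; the calibration is good to about 2 mm. A picture is of the moment at which its call begins: read the wrist's pose just before it. camera_info takes no time and is no camera call; for the wrist camera it gives the pose at the moment of the call.
- robot.close_job(): hands the job in, once; it reports no verdict.
The state is a dict: "time": time; "joint_positions": joint angles; "qvel": joint speeds; "joint_torque": joint torques, N m; "tool_pos": TCP position; "ee_rot": TCP orientation; "wrist_force": force on the tool from outside, world axes, zero at the start; "wrist_torque": the same for the moment, N m; "width": finger opening in m.
Only numpy, scipy, OpenCV 4.12 (cv2) and the standard library are available. Lean on these libraries where they do the work, as an engineer would, in place of code of your own. Each camera call takes 0.05 s, during which the arm holds its last target.

## Task

Take the size of the bore of the bronze bush that stands in the round steel nest: lift the telescoping gauge out of its wooden stand and push it gently down into that bush until its flange sits flat on top and the plungers have sprung out against the bore, then let go and press its lock button down gently, only until you feel the lock bite and no farther. Draw the locked gauge straight out and put it back in its stand, upright and fully home, with the plungers still at the size of the bore. Leave the bushes where they are and the rest of the bench undisturbed.

Things in the scene. Friction and masses are not known exactly. Their poses are not given: they have to be found in the camera images.
- gauge_grip (a point): Steel telescoping bore gauge, about 0.34 kg, upright in the stand at the start. This point: middle of its round handle (20 mm across, 50 mm long), z up along the gauge. Below the handle a flange, 48 mm across, 5 mm thick, underside 30 mm below this point; then the barrel, 23 mm across with tapered foot, down to 70 mm below. Above the handle the lock button, its top 45 mm above this point when unpressed.
- plunger_a_tip (a point): Rounded outer end of one of two sprung plungers that stick out of opposite sides of the gauge's barrel, 60 mm below its handle's middle. They move together: 34 mm over the ends when fully out, 23 mm fully in, pushing out with about 4 N each. Pushing them down through a bush's coned mouth takes up to 10 N. The distance between the two ends is the gauge's reading.
- plunger_b_tip (a point): Rounded outer end of the other plunger. While unlocked the plungers cling to the bore strongly enough to lift a bush; once the lock has bitten they slide out freely.
- button_top (a point): Centre of the lock button's top face (15 mm across, 20 mm above the handle's end when unpressed). It is pressed straight down with closed fingertips while the gauge stands in the bush. Pressed beyond the bite it draws the plungers in, 1 mm of span for each mm of travel, and spoils the reading; short of it, the plungers spring out again on withdrawal.
- lock (a joint): How far the lock button is pressed, in m: 0 up, 0.013 at its stop; starts 0 to 1 mm down. It slides at 5 to 7 N and stays where it is left, with no spring. After 3 to 11 mm of travel, depending on the span, the force needed climbs within 1 to 2 mm to 9 to 12 N and then stays there: by then the lock has bitten and the plungers can spring no farther out.
- nest: Round steel holder fixed to the bench, 72 mm across and 16 mm high, with a round recess whose floor is 5 mm above the bench; the bush to be measured stands in it, its top face 50 mm above the bench. Origin: centre of the underside.
- stand_top (a point): Wooden gauge stand, a fixed block 70 x 70 x 50 mm with a round hole 38 mm wide and 45 mm deep in its top. This point is the centre of the hole at the top face, 50 mm above the bench. The gauge hangs in it on its flange, so that the handle's middle is 30 mm above this point.
- tray: Fixed wooden tray, 130 x 66 mm and 18 mm high, with two cells for the spare bushes. Origin: centre of the underside.
- bush_a: Bronze bush, a ring 50 mm across and 45 mm high, 0.3 to 0.6 kg, loose. Bore between 25 and 33 mm, different in each of the three and not known; the mouth is coned from 38 mm at the top face down to the bore, 30 degrees from the axis. Origin: centre of its underside, z up along the bore. One of the three stands in the nest, the two spares in the tray; which one varies.
- bush_b: Bronze bush like bush_a, with another bore.
- bush_c: Bronze bush like bush_a, with another bore.
- mandrel: Bystander: tapered steel ring mandrel, 190 mm long, 24 mm thick, lying on the bench. Origin: centre of its narrow end, its z axis along it.
- turnscrew: Bystander: screwdriver, 170 mm long, lying on the bench.
- stone: Bystander: grey sharpening stone, 75 x 50 x 22 mm.
- bowl: Bystander: glass bowl, 110 mm across and 50 mm high.
- mallet: Bystander: hammer, 220 mm long.
- flux: Bystander: amber glass jar, 48 mm across and 75 mm high.
- bangle: Bystander: brass bangle, 68 mm across and 12 mm high.
- block: Bystander: steel bench block, 60 x 60 x 20 mm.
Mind the look-alikes: they are no part of the job. What is shaped like the bush_c but blue, pink or purple is not meant.

How it is judged:
On the way, in this order (a step that is already met when the one before it is completed fails the run):
1. the gauge is fully home in the bush in the nest: upright, its flange flat on the bush's top face, the lock not pressed yet (horizontal distance between gauge_grip and nest below 0.005 m and height (world z) of gauge_grip between 0.0765 and 0.0835 m and angle between gauge_grip's own z axis and vertical below 0.06 rad and value of joint lock below 0.002 m), for 0.2 s.
2. with the gauge still home in the bush, its lock button is pressed by more than 2.8 mm, at a span within 1.4 mm of the bore (horizontal distance between gauge_grip and nest below 0.005 m and height (world z) of gauge_grip between 0.0765 and 0.0835 m and angle between gauge_grip's own z axis and vertical below 0.06 rad and ((horizontal distance between bush_a and nest below 0.005 m and distance between plunger_a_tip and plunger_b_tip between 0.0241 and 0.0269 m and value of joint lock above 0.0028 m) or (horizontal distance between bush_b and nest below 0.005 m and distance between plunger_a_tip and plunger_b_tip between 0.0276 and 0.0304 m and value of joint lock above 0.0028 m) or (horizontal distance between bush_c and nest below 0.005 m and distance between plunger_a_tip and plunger_b_tip between 0.0311 and 0.0339 m and value of joint lock above 0.0028 m))), for 0.2 s.
At the end, for the whole second after the job is handed in: The gauge is back in its stand, released: upright within 3 degrees, axis within 5 mm of the hole's, flange on the stand within 3 mm, and the span of its plungers within 1.4 mm of the bore of the bush in the nest. All three bushes stand upright within 6 mm of where they started (horizontal distance between gauge_grip and stand_top below 0.005 m and z of gauge_grip in the frame of stand_top between 0.0275 and 0.0335 m and angle between each of gauge_grip, bush_a, bush_b, bush_c's own z axis and vertical below 0.06 rad and ((horizontal distance between bush_a and nest below 0.005 m and distance between plunger_a_tip and plunger_b_tip between 0.0241 and 0.0269 m) or (horizontal distance between bush_b and nest below 0.005 m and distance between plunger_a_tip and plunger_b_tip between 0.0276 and 0.0304 m) or (horizontal distance between bush_c and nest below 0.005 m and distance between plunger_a_tip and plunger_b_tip between 0.0311 and 0.0339 m)) and distance of each of bush_a, bush_b, bush_c from where it was at the start of the episode below 0.006 m); the robot touches nothing.
It fails at once if a bush is pressed into its nest with more than 38 N (its own weight of 4 to 6 N counts) (contact force between any of bush_a, bush_b, bush_c and nest above 38 N).
It fails at once if the gauge is tipped over by more than 25 degrees (angle between gauge_grip's own z axis and vertical above 0.44 rad).
It fails at once if a bystander is moved by more than 15 mm (distance of any of mandrel, turnscrew, stone, bowl, mallet, flux, bangle, block from where it was at the start of the episode above 0.015 m).
It also fails if it takes over 62 s, if anything falls off the work surface, if the arm or the gripper's body presses on something with over 40 N, if the wrist force passes 120 N, or if a joint passes its speed limit or range.

## Working session

There is one attempt and no reset: what is moved stays moved. The work goes in short steps, Python scripts to look and compute and a tool call to move; the robot and the scene stay as the last step left them, time stands still between calls to the robot, and variables do not carry over. Pictures are saved under pics/ and viewed, and the job is handed in when it is done.

Besides the shell and the picture viewer there is one more tool, called after "Call:" as name(argument=value, ...) on one line, values as JSON. step_arm: Moves the arm, as the interface text tells. Its arguments: {"type":"object","properties":{"commands":{"type":"array"},"fingers":{"type":"number"}},"required":["commands"]}

```bash
mkdir -p pics; ls
cat > h.py <<'E'
import numpy as np, cv2
from bench import robot
def snap(n,f):
    p,d=robot.snapshot(n); cv2.imwrite('pics/'+f+'.png',cv2.cvtColor(p,cv2.COLOR_RGB2BGR)); np.savez('pics/'+f+'.npz',p=p,d=d,**{k:np.array(v) for k,v in robot.camera_info(n).items()})
    return p,d
def ray(c,u,v,z):
    R=np.array(c['R']);t=np.array(c['t']);o=-R.T@t
    d=R.T@np.array([(u-c['cx'])/c['fx'],(v-c['cy'])/c['fy'],1]); return o+d*(z-o[2])/d[2]
def proj(c,X):
    q=np.array(c['R'])@np.array(X)+np.array(c['t']); return c['fx']*q[0]/q[2]+c['cx'],c['fy']*q[1]/q[2]+c['cy']
E
python3 - <<'E'
from h import *
o=robot.get_obs(); print(o)
snap('scene','s0');snap('top','t0')
print(robot.camera_info('top'),robot.camera_info('scene'))
E
```

```text
pics
{'time': 0.0, 'joint_positions': array([-1.36408593e+00,  8.79495592e-02,  1.37224706e+00, -6.35930114e-06,
        1.68358500e+00, -1.03074402e-01]), 'qvel': array([ 0.00157836, -0.00028684, -0.0011002 ,  0.00093372, -0.00064238,
       -0.00171819]), 'joint_torque': array([ 1.12603284e-03, -3.40169942e+01, -3.02427757e+01,  7.19636818e-02,
        3.29693744e-02, -1.44963542e-04]), 'tool_pos': array([ 0.16756754, -0.5232979 ,  0.21231078]), 'ee_rot': array([-1.57057739,  0.002178  , -1.261012  ]), 'wrist_force': array([0.41016433, 0.50958022, 0.92522065]), 'wrist_torque': array([-0.01986254,  0.02717764, -0.00819229]), 'width': 0.09405441168457401}
{'fx': 456.58646177975214, 'fy': 456.58646177975214, 'cx': 322.82090841366204, 'cy': 205.87391608773154, 'R': array([[-0.13148767, -0.99131343, -0.00294519],
       [-0.96802538,  0.12903786, -0.2151188 ],
       [ 0.21363019, -0.02543446, -0.97658345]]), 't': array([0.04794338, 0.55385242, 1.31230886])} {'fx': 503.9289350096342, 'fy': 503.9289350096342, 'cx': 323.8611791051751, 'cy': 195.61318815733634, 'R': array([[-0.52464752,  0.85123074, -0.01229635],
       [ 0.58216922,  0.34820063, -0.73473486],
       [-0.62114731, -0.39263538, -0.67824294]]), 't': array([ 0.3027317 , -0.24449478,  1.79999385])}
```

View pics/s0.png

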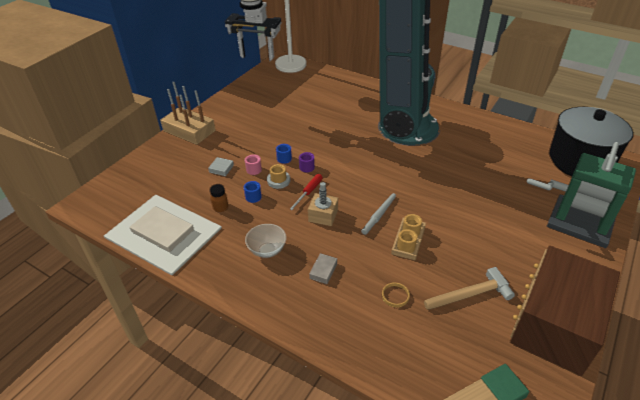

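View pics/t0.png

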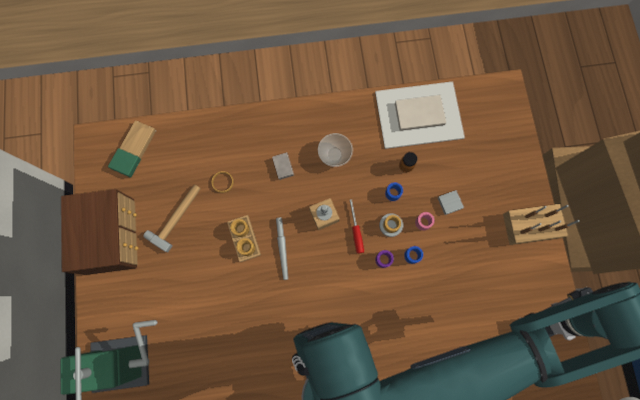

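The nest with the bronze bush is at top-view pixel (391,225), and the stand with the gauge is at (324,213). The screwdriver lies between them at about (355,225). Coloured look-alikes ring the nest at (394,191), (426,221), (414,254) and (384,258).

Run:
```python
from h import *
c=robot.camera_info('top')
for n,u,v,z in [('nest bush top',391,225,.05),('stand',324,213,.05),('gaugetop',323,210,.12),('blue1',394,191,.045),('pink',426,221,.045),('blue2',414,254,.045),('purple',384,258,.045),('ts tip',350,200,.01),('ts handle end',359,250,.02),('flux',409,159,.07),('block',451,202,.02),('mandrel',280,218,.02),('bowl',335,150,.05)]:
    print(n,ray(c,u,v,z).round(3))
a=cv2.imread('pics/t0.png')[140:290,260:460]; cv2.imwrite('pics/t0c.png',cv2.resize(a,None,fx=4,fy=4,interpolation=cv2.INTER_CUBIC))
a=cv2.imread('pics/s0.png')[130:260,200:360]; cv2.imwrite('pics/s0c.png',cv2.resize(a,None,fx=4,fy=4,interpolation=cv2.INTER_CUBIC))
```

```text
nest bush top [ 0.472 -0.221  0.05 ]
stand [ 0.535 -0.026  0.05 ]
gaugetop [ 0.53  -0.023  0.12 ]
blue1 [ 0.576 -0.248  0.045]
pink [ 0.471 -0.328  0.045]
blue2 [ 0.378 -0.275  0.045]
purple [ 0.378 -0.185  0.045]
ts tip [ 0.574 -0.114  0.01 ]
ts handle end [ 0.414 -0.117  0.02 ]
flux [ 0.664 -0.305  0.07 ]
block [ 0.524 -0.422  0.02 ]
mandrel [0.544 0.109 0.02 ]
bowl [ 0.729 -0.087  0.05 ]
```

View pics/t0c.png

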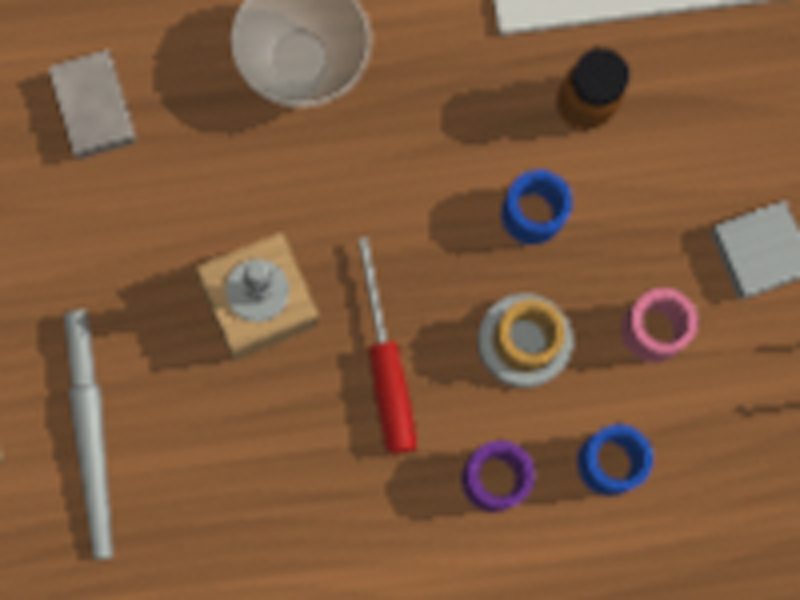

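View pics/s0c.png

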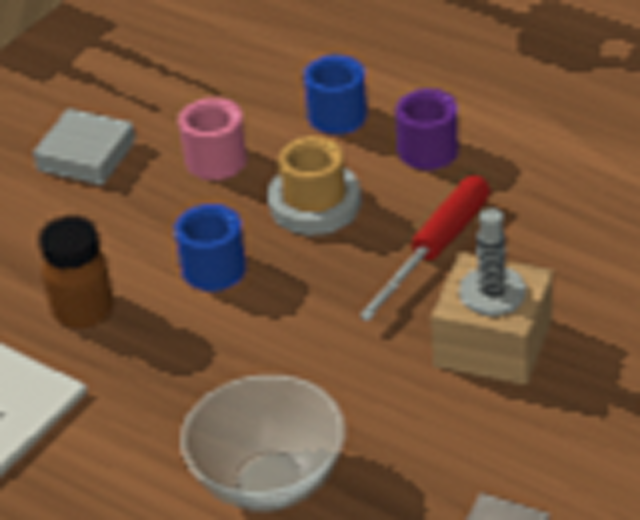

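Call:
step_arm(commands=[{"xyz": [0.1, 0.1, 0.04], "twist": [0, 0, 0]}, {"xyz": [0.2, 0.2, 0.06], "twist": [0, 0, 0]}, {"xyz": [0.305, 0.302, 0.06], "twist": [0, 0, 0]}, {"xyz": [0.305, 0.302, 0.06], "twist": [0, 0, 0]}, {"xyz": [0.305, 0.302, 0.06], "twist": [0, 0, 0]}, {"xyz": [0.305, 0.302, 0.06], "twist": [0, 0, 0]}, {"xyz": [0.305, 0.302, 0.06], "twist": [0, 0, 0]}, {"xyz": [0.305, 0.302, 0.06], "twist": [0, 0, 0]}, {"xyz": [0.305, 0.302, 0.06], "twist": [0, 0, 0]}, {"xyz": [0.305, 0.302, 0.06], "twist": [0, 0, 0]}, {"xyz": [0.305, 0.302, 0.06], "twist": [0, 0, 0]}, {"xyz": [0.305, 0.302, 0.06], "twist": [0, 0, 0]}])

```text
time: 1.1
tool_pos: [0.4749, -0.2188, 0.2733]
ee_rot: [-1.57, 0.001, -1.255]
wrist_force: [0.1, -0.1, -1.6]
width: 0.094
```

Run:
```python
from h import *
o=robot.get_obs(); print(o['time'],o['tool_pos'],o['ee_rot'],o['joint_positions'])
c=robot.camera_info('wrist'); snap('wrist','w1');print(c)
```

```text
1.1 [ 0.47492378 -0.21877865  0.27327782] [-1.56990775e+00  9.54061975e-04 -1.25496945e+00] [-5.40994807e-01  2.26744861e-02  1.32100049e+00  1.33052455e-03
  1.79805665e+00  7.14274754e-01]
{'fx': 275.48198004694734, 'fy': 275.48198004694734, 'cx': 317.13954191542314, 'cy': 199.67589795563669, 'R': array([[ 0.30999892, -0.95073542, -0.00168392],
       [-0.91485707, -0.2987814 ,  0.27159936],
       [-0.25872225, -0.08265496, -0.96240893]]), 't': array([-0.35418475,  0.32543174,  0.55365218])}
```

View pics/w1.png

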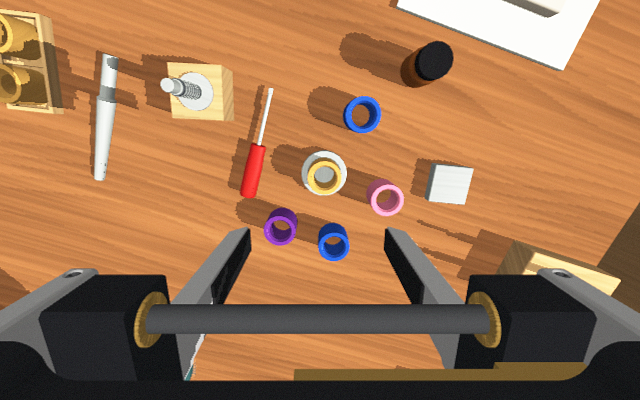

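The wrist view shows the bronze bush in the nest at about (323,177), the stand at (200,92), and the screwdriver between them.

```bash
cat >> h.py <<'E'
from scipy.optimize import least_squares
def load(f):
    z=np.load('pics/'+f+'.npz'); c={k:(float(z[k]) if z[k].ndim==0 else z[k]) for k in ('fx','fy','cx','cy','R','t')}
    return z['p'],z['d'],c
def topregion(f,box,z,tol,r,near=None,hull=True):
    # points in the box whose depth-height is within tol of z; circle fit of known radius r to the hull edge
    p,d,c=load(f); u0,v0,u1,v1=box
    vv,uu=np.mgrid[v0:v1,u0:u1]; dd=d[v0:v1,u0:u1]
    X=np.stack([(uu-c['cx'])/c['fx']*dd,(vv-c['cy'])/c['fy']*dd,dd],-1)-c['t']
    W=X@c['R']
    m=(abs(W[...,2]-z)<tol)&(dd>0)
    return W,m,p[v0:v1,u0:u1],c
def cfit(P,r=None):
    P=np.asarray(P); x0=[*P.mean(0)]+([] if r else [.025])
    f=lambda q:np.hypot(P[:,0]-q[0],P[:,1]-q[1])-(r or q[2])
    s=least_squares(f,x0,loss='soft_l1',f_scale=.001); return s.x,np.std(f(s.x))
E
python3 - <<'E'
from h import *
for f,bb,gb in [('w1',(295,145,355,210),(155,60,240,125)),('t0',(375,205,410,245),(305,190,345,232))]:
    for name,box,z,tol,r in [('bushtop',bb,.05,.004,.025),('nest',bb,.016,.003,.036),('flange',gb,.055,.003,.024),('stand',gb,.05,.0025,None)]:
        W,m,p,c=topregion(f,box,z,tol,r)
        cs,_=cv2.findContours(m.astype(np.uint8),cv2.RETR_EXTERNAL,cv2.CHAIN_APPROX_NONE)
        if not cs: print(f,name,'none');continue
        k=max(cs,key=cv2.contourArea)[:,0]; 
        P=[ray(c,u+box[0],v+box[1],z)[:2] for u,v in k]
        print(f,name,m.sum(),W[m].mean(0).round(4),'fit',*[np.round(q,4) for q in cfit(P)], np.round(cfit(P,r)[0],4) if r else '', 'rectc', np.mean(cv2.boxPoints(cv2.minAreaRect(np.float32(P)*1000)),0).round(1))
E
for i in w1; do python3 -c "
import cv2;a=cv2.imread('pics/w1.png')[50:220,150:370];cv2.imwrite('pics/w1c.png',cv2.resize(a,None,fx=3.6,fy=3.5,interpolation=cv2.INTER_CUBIC))"; done
```

```text
w1 bushtop 474 [ 0.4784 -0.229   0.0486] fit [ 0.4784 -0.229   0.0241] 0.0004 [ 0.4783 -0.2291] rectc [ 477.9 -229.4]
w1 nest 587 [ 0.4855 -0.2258  0.0149] fit [ 0.477  -0.2296  0.0328] 0.0034 [ 0.4777 -0.2292] rectc [ 478.7 -229.2]
w1 flange 700 [ 0.537  -0.0338  0.0538] fit [ 0.5363 -0.0303  0.0222] 0.0057 [ 0.5361 -0.0293] rectc [536.6 -31.5]
w1 stand 1650 [ 0.5375 -0.0322  0.049 ] fit [ 0.5358 -0.029   0.0354] 0.0079  rectc [536.2 -29.5]
t0 bushtop 91 [ 0.4794 -0.227   0.0492] fit [ 0.4799 -0.2267  0.0209] 0.0025 [ 0.4824 -0.2242] rectc [ 477.7 -228.6]
t0 nest 105 [ 0.4753 -0.2226  0.0158] fit [ 0.4855 -0.2272  0.0337] 0.0034 [ 0.4882 -0.227 ] rectc [ 459.9 -223. ]
t0 flange 140 [ 0.5362 -0.0247  0.054 ] fit [ 0.5412 -0.0245  0.0215] 0.0053 [ 0.5424 -0.0253] rectc [542.4 -23.3]
t0 stand 237 [ 0.5357 -0.0225  0.0501] fit [ 0.5377 -0.0238  0.0309] 0.0078  rectc [538.3 -25.6]
```

View pics/w1c.png

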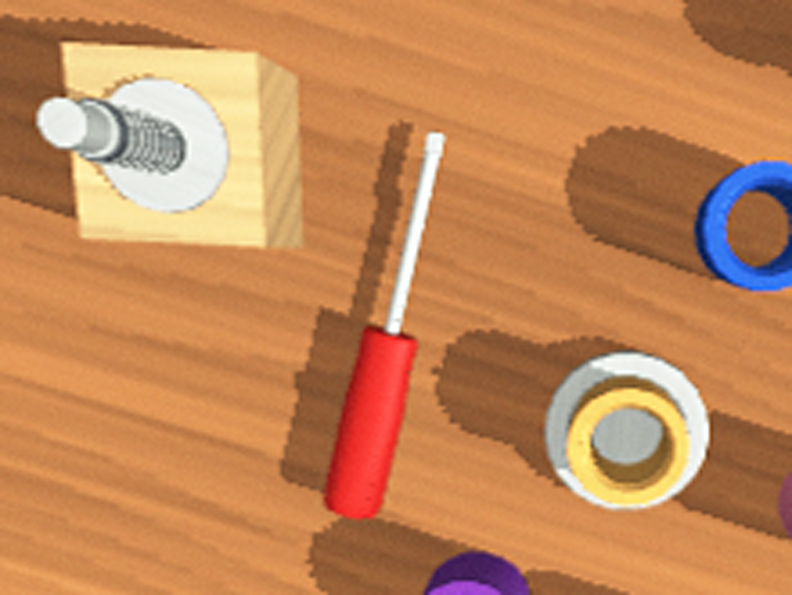

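Call:
step_arm(commands=[{"xyz": [0.02, 0.08, 0], "twist": [0, 0, 0]}, {"xyz": [0.04, 0.14, 0], "twist": [0, 0, 0]}, {"xyz": [0.058, 0.198, 0], "twist": [0, 0, 0]}, {"xyz": [0.058, 0.198, 0], "twist": [0, 0, 0]}, {"xyz": [0.058, 0.198, 0], "twist": [0, 0, 0]}, {"xyz": [0.058, 0.198, 0], "twist": [0, 0, 0]}, {"xyz": [0.058, 0.198, 0], "twist": [0, 0, 0]}, {"xyz": [0.058, 0.198, 0], "twist": [0, 0, 0]}, {"xyz": [0.058, 0.198, 0], "twist": [0, 0, 0]}, {"xyz": [0.058, 0.198, 0], "twist": [0, 0, 0]}])

```text
time: 1.98
tool_pos: [0.5303, -0.0258, 0.2734]
ee_rot: [-1.571, -0.0, -1.264]
wrist_force: [-0.6, 0.2, 0.2]
width: 0.0938
```

Run:
```python
from h import *
o=robot.get_obs(); print(o['time'],o['tool_pos'],o['ee_rot'],o['joint_positions'])
snap('wrist','w2')
a=cv2.imread('pics/w2.png')[80:240,220:420];cv2.imwrite('pics/w2c.png',cv2.resize(a,None,fx=4,fy=3.7,interpolation=cv2.INTER_CUBIC))
p,d,c=load('w2'); print('cam',-c['R'].T@c['t'], proj(c,[.536,-.030,.055]))
```

```text
1.9833 [ 0.53030021 -0.02576692  0.27343142] [-1.57115770e+00 -3.87121671e-04 -1.26408083e+00] [-1.55030883e-01  4.08645251e-02  1.30199953e+00 -5.21071641e-04
  1.79887962e+00  1.10893224e+00]
cam [ 0.60651848 -0.00096841  0.44401222] (np.float64(321.71193382255467), np.float64(176.7044389321386))
```

View pics/w2c.png

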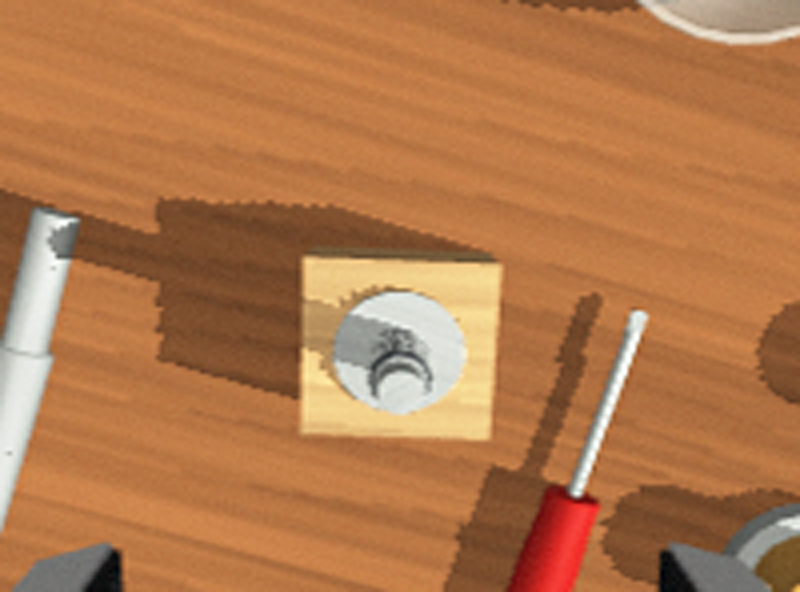

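Run:
```python
from h import *
for f,box,items in [('w2',(290,140,350,205),[('flange',.055,.003,.024),('stand',.05,.0035,None),('btn',.125,.006,.0075)]),('w1',(295,145,355,210),[('bushtop',.05,.005,.025),('nest',.016,.005,.036)])]:
    for name,z,tol,r in items:
        W,m,p,c=topregion(f,box,z,tol,r)
        if name!='btn' : 
            for q in ('',):pass
        cs,_=cv2.findContours(m.astype(np.uint8),cv2.RETR_EXTERNAL,cv2.CHAIN_APPROX_NONE)
        k=max(cs,key=cv2.contourArea)
        h=cv2.convexHull(k)[:,0]
        P=[ray(c,u+box[0],v+box[1],z)[:2] for u,v in h]
        (cx,cy),rad=cv2.minEnclosingCircle(np.float32(P)*1000)
        print(f,name,m.sum(),'fit',*[np.round(q,4) for q in cfit(P)], np.round(cfit(P,r)[0],4) if r else '', 'rectc', np.mean(cv2.boxPoints(cv2.minAreaRect(np.float32(P)*1000)),0).round(1),'enc',round(cx,1),round(cy,1),round(rad,1))
        im=cv2.cvtColor(p,cv2.COLOR_RGB2BGR).copy(); im[m]=(0,0,255); cv2.imwrite(f'pics/m_{f}_{name}.png',cv2.resize(im,None,fx=4,fy=4,interpolation=0))
ims=[cv2.resize(cv2.imread(f'pics/m_{n}.png'),(250,250)) for n in ('w2_flange','w2_btn','w1_nest')]
cv2.imwrite('pics/m.png',np.hstack(ims))
```

```text
w2 flange 563 fit [ 0.5378 -0.0262  0.0236] 0.0001 [ 0.5377 -0.0261] rectc [537.8 -26.1] enc 537.7 -26.2 23.8
w2 stand 1538 fit [ 0.5408 -0.0248  0.0447] 0.0049  rectc [537.8 -26.3] enc 537.8 -26.2 49.0
w2 btn 123 fit [ 0.5382 -0.026   0.0073] 0.0002 [ 0.5382 -0.026 ] rectc [538.2 -25.9] enc 538.4 -26.0 7.6
w1 bushtop 505 fit [ 0.4784 -0.2289  0.0246] 0.0002 [ 0.4784 -0.2288] rectc [ 477.9 -229.4] enc 478.3 -228.9 25.0
w1 nest 634 fit [ 0.4785 -0.229   0.0353] 0.0002 [ 0.4783 -0.2289] rectc [ 478.7 -229.2] enc 478.6 -229.1 35.6
```

View pics/m.png

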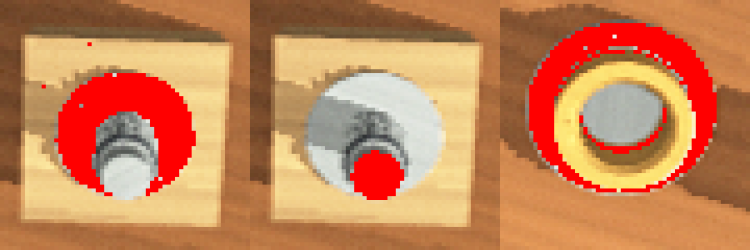

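The flange, button top and stand fits agree: the gauge is at (0.538,-0.026). The bush top and nest fits agree at (0.4784,-0.229). Next I align above the gauge.

Call:
step_arm(commands=[{"xyz": [0.007, -0.002, -0.04], "twist": [0, 0, 0]}, {"xyz": [0.007, -0.002, -0.08], "twist": [0, 0, 0]}, {"xyz": [0.007, -0.002, -0.1], "twist": [0, 0, 0]}, {"xyz": [0.007, -0.002, -0.1], "twist": [0, 0, 0]}, {"xyz": [0.007, -0.002, -0.1], "twist": [0, 0, 0]}, {"xyz": [0.007, -0.002, -0.1], "twist": [0, 0, 0]}, {"xyz": [0.007, -0.002, -0.1], "twist": [0, 0, 0]}])

```text
time: 2.62
tool_pos: [0.5392, -0.0264, 0.1765]
ee_rot: [-1.566, -0.002, -1.262]
wrist_force: [-0.6, -0.1, 1.1]
width: 0.0944
```

Run:
```python
from h import *
o=robot.get_obs(); print(o['time'],o['tool_pos'],o['ee_rot'])
snap('wrist','w3')
o=robot.get_obs(); print(o['time'],o['tool_pos'],o['ee_rot'])
f='w3'
for name,z,tol,r in [('flange',.055,.003,.024),('stand',.05,.0035,None),('btn',.125,.006,.0075)]:
        p,d,c=load(f); u,v=proj(c,[.5378,-.026,z]); u=int(u);v=int(v);box=(u-60,v-60,u+60,v+60)
        W,m,p,c=topregion(f,box,z,tol,r)
        k=max(cv2.findContours(m.astype(np.uint8),cv2.RETR_EXTERNAL,cv2.CHAIN_APPROX_NONE)[0],key=cv2.contourArea)
        h=cv2.convexHull(k)[:,0]
        P=[ray(c,a+box[0],b+box[1],z)[:2] for a,b in h]
        print(name,u,v,'fit',*[np.round(q,4) for q in cfit(P)])
```

```text
2.6167 [ 0.53917284 -0.02640171  0.17654858] [-1.56607024 -0.00244116 -1.26154124]
2.6667 [ 0.53912214 -0.02629121  0.1764609 ] [-1.56614314 -0.00246575 -1.26137128]
flange 316 198 fit [ 0.5378 -0.0262  0.0235] 0.0001
stand 316 197 fit [ 0.5407 -0.0274  0.0437] 0.0052
btn 316 220 fit [ 0.5385 -0.026   0.0074] 0.0002
```

View pics/w3.png

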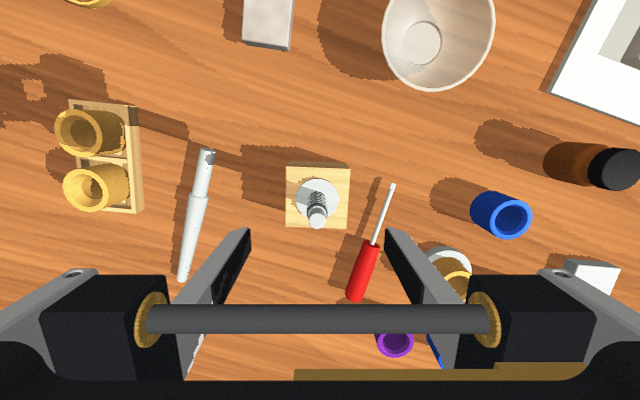

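The gauge is centred between the fingers at about (316,205), so I descend.

Call:
step_arm(commands=[{"xyz": [0, 0, -0.03], "twist": [0, 0, 0]}, {"xyz": [0, 0, -0.06], "twist": [0, 0, 0]}, {"xyz": [0, 0, -0.085], "twist": [0, 0, 0]}, {"xyz": [0, 0, -0.1], "twist": [0, 0, 0]}, {"xyz": [0, 0, -0.104], "twist": [0, 0, 0]}, {"xyz": [0, 0, -0.104], "twist": [0, 0, 0]}, {"xyz": [0, 0, -0.104], "twist": [0, 0, 0]}, {"xyz": [0, 0, -0.104], "twist": [0, 0, 0]}, {"xyz": [0, 0, -0.104], "twist": [0, 0, 0]}])

```text
time: 3.42
tool_pos: [0.5391, -0.0261, 0.0717]
ee_rot: [-1.567, -0.002, -1.261]
wrist_force: [-0.1, 0.3, -0.4]
width: 0.0942
```

Run:
```python
from h import *
o=robot.get_obs(); print(o['time'],o['tool_pos'],o['ee_rot'],o['wrist_force'])
snap('wrist','w4')
o=robot.get_obs(); print(o['tool_pos'])
```

```text
3.4167 [ 0.53910974 -0.02605986  0.07167231] [-1.56727699 -0.00188736 -1.26099311] [-0.10931326  0.31435232 -0.36188903]
[ 0.5388349  -0.02602017  0.07130435]
```

View pics/w4.png

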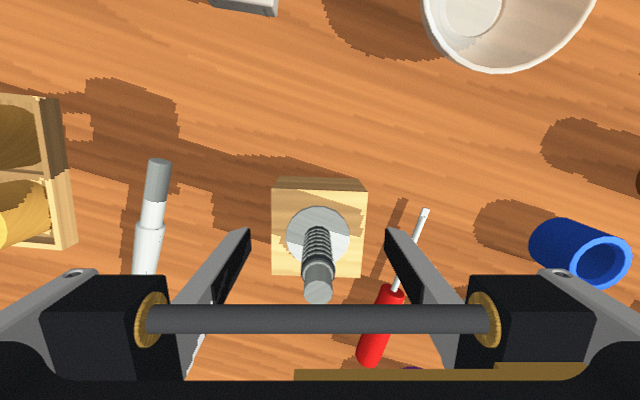

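The handle sits between the fingers at about (318,265), so I close.

Call:
step_arm(commands=[{"xyz": [0, 0, 0], "twist": [0, 0, 0]}, {"xyz": [0, 0, 0], "twist": [0, 0, 0]}, {"xyz": [0, 0, 0], "twist": [0, 0, 0]}, {"xyz": [0, 0, 0], "twist": [0, 0, 0]}, {"xyz": [0, 0, 0], "twist": [0, 0, 0]}, {"xyz": [0, 0, 0], "twist": [0, 0, 0]}, {"xyz": [0, 0, 0], "twist": [0, 0, 0]}, {"xyz": [0, 0, 0], "twist": [0, 0, 0]}, {"xyz": [0, 0, 0], "twist": [0, 0, 0]}, {"xyz": [0, 0, 0], "twist": [0, 0, 0]}], fingers=255)

```text
time: 4.3
tool_pos: [0.5377, -0.0258, 0.0695]
ee_rot: [-1.571, -0.0, -1.261]
wrist_force: [-0.4, 1.1, 0.5]
width: 0.0308
```

Run:
```python
from h import *
o=robot.get_obs(); print(o['time'],o['tool_pos'],o['ee_rot'],o['wrist_force'],o['width'])
snap('wrist','w5')
o=robot.get_obs(); print(o['tool_pos'])
for f in ('w4','w5'):
  for name,z,tol,r in [('flange',.055,.003,.024),('btn',.125,.004,.0075)]:
        p,d,c=load(f); u,v=proj(c,[.5378,-.026,z]); u=int(u);v=int(v);box=(u-50,v-50,u+50,v+50)
        W,m,p,c=topregion(f,box,z,tol,r)
        k=max(cv2.findContours(m.astype(np.uint8),cv2.RETR_EXTERNAL,cv2.CHAIN_APPROX_NONE)[0],key=cv2.contourArea)
        h=cv2.convexHull(k)[:,0]
        P=[ray(c,a+box[0],b+box[1],z)[:2] for a,b in h]
        print(f,name,u,v,'fit',*[np.round(q,4) for q in cfit(P)],np.round(cfit(P,r)[0],4))
```

```text
4.3 [ 0.53766994 -0.02582648  0.06948891] [-1.57083517e+00 -6.08393454e-05 -1.26102350e+00] [-0.38563285  1.08994681  0.51542598] 0.03084667929924993
[ 0.53768008 -0.02584564  0.06948637]
w4 flange 317 236 fit [ 0.5378 -0.0261  0.0236] 0.0001 [ 0.5377 -0.0262]
w4 btn 317 293 fit [ 0.539  -0.0257  0.0073] 0.0002 [ 0.539  -0.0257]
w5 flange 318 236 fit [ 0.538  -0.0263  0.0236] 0.0002 [ 0.5378 -0.0263]
w5 btn 318 294 fit [ 0.5393 -0.0256  0.0074] 0.0002 [ 0.5393 -0.0256]
```

View pics/w5.png

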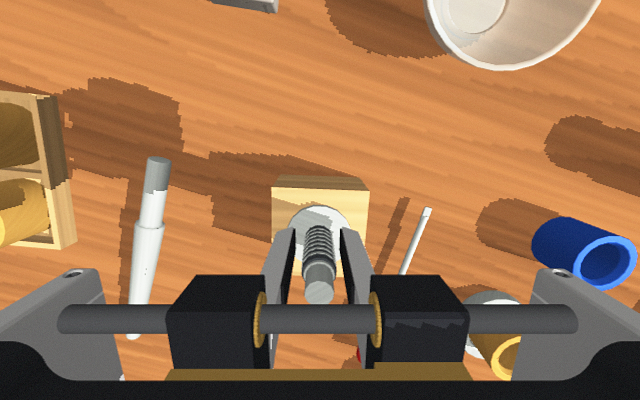

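The fingers are still closing (31 mm), so I hold longer.

Call:
step_arm(commands=[{"xyz": [0, 0, 0], "twist": [0, 0, 0]}, {"xyz": [0, 0, 0], "twist": [0, 0, 0]}, {"xyz": [0, 0, 0], "twist": [0, 0, 0]}, {"xyz": [0, 0, 0], "twist": [0, 0, 0]}, {"xyz": [0, 0, 0], "twist": [0, 0, 0]}])

```text
time: 4.77
tool_pos: [0.5378, -0.026, 0.0695]
ee_rot: [-1.571, -0.0, -1.261]
wrist_force: [0.7, -0.4, -0.9]
width: 0.0194
```

```bash
cat >> h.py <<'E'
def see(f,X,z,tol,r,w=50):
    p,d,c=load(f); u,v=proj(c,[X[0],X[1],z]); u=int(u);v=int(v);box=(max(u-w,0),max(v-w,0),min(u+w,640),min(v+w,400))
    W,m,p,c=topregion(f,box,z,tol,r)
    k=max(cv2.findContours(m.astype(np.uint8),cv2.RETR_EXTERNAL,cv2.CHAIN_APPROX_NONE)[0],key=cv2.contourArea)
    h=cv2.convexHull(k)[:,0]
    P=[ray(c,a+box[0],b+box[1],z)[:2] for a,b in h]
    return (u,v),*[np.round(q,4) for q in cfit(P)],np.round(cfit(P,r)[0],4)
def st():
    o=robot.get_obs(); print(round(o['time'],2),o['tool_pos'].round(4),o['ee_rot'].round(4),o['wrist_force'].round(2),round(o['width'],4))
E
python3 - <<'E'
from h import *
st();snap('wrist','w6');st()
print(see('w6',(.5378,-.026),.055,.003,.024)); print(see('w6',(.5378,-.026),.125,.004,.0075))
E
```

```text
4.77 [ 0.5378 -0.026   0.0695] [-1.5707e+00 -5.0000e-04 -1.2611e+00] [ 0.74 -0.36 -0.85] 0.0194
4.82 [ 0.5378 -0.026   0.0695] [-1.5707e+00 -5.0000e-04 -1.2611e+00] [ 0.26  0.06 -0.38] 0.0193
((317, 236), array([ 0.5394, -0.0251,  0.0223]), np.float64(0.0041), array([ 0.5374, -0.0259]))
((318, 294), array([ 0.5391, -0.0252,  0.0074]), np.float64(0.0002), array([ 0.5391, -0.0252]))
```

Gripped at 19.4 mm with no visible shift. Lift straight up.

Call:
step_arm(commands=[{"xyz": [0, 0, 0.01], "twist": [0, 0, 0]}, {"xyz": [0, 0, 0.03], "twist": [0, 0, 0]}, {"xyz": [0, 0, 0.05], "twist": [0, 0, 0]}, {"xyz": [0, 0, 0.07], "twist": [0, 0, 0]}, {"xyz": [0, 0, 0.085], "twist": [0, 0, 0]}, {"xyz": [0, 0, 0.085], "twist": [0, 0, 0]}, {"xyz": [0, 0, 0.085], "twist": [0, 0, 0]}, {"xyz": [0, 0, 0.085], "twist": [0, 0, 0]}, {"xyz": [0, 0, 0.085], "twist": [0, 0, 0]}, {"xyz": [0, 0, 0.085], "twist": [0, 0, 0]}])

```text
time: 5.65
tool_pos: [0.5367, -0.0256, 0.1527]
ee_rot: [-1.574, 0.002, -1.261]
wrist_force: [1.0, 0.3, -3.6]
width: 0.0198
```

Run:
```python
from h import *
st();snap('wrist','w7');st()
print(see('w7',(.5378,-.026),.21,.004,.0075))
```

```text
5.65 [ 0.5367 -0.0256  0.1527] [-1.5739e+00  1.5000e-03 -1.2610e+00] [ 1.04  0.26 -3.58] 0.0198
5.7 [ 0.5369 -0.0257  0.153 ] [-1.5734e+00  1.3000e-03 -1.2610e+00] [ 0.34  0.61 -3.57] 0.0197
((319, 295), array([ 0.539 , -0.0247,  0.0071]), np.float64(0.0002), array([ 0.5389, -0.0248]))
```

View pics/w7.png

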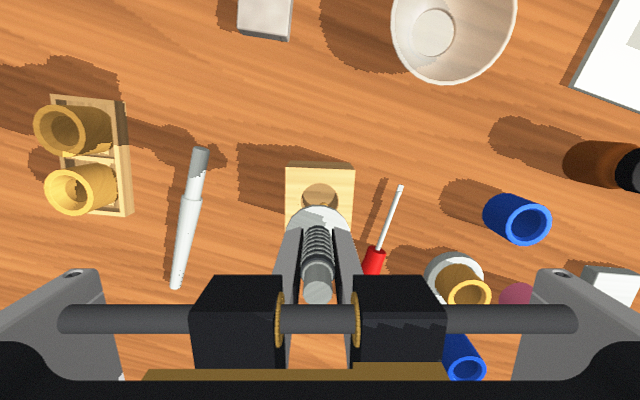

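The gauge is out of the stand, whose hole now shows at (320,195). Next I traverse to the nest.

Call:
step_arm(commands=[{"xyz": [-0.008, -0.027, 0], "twist": [0, 0, 0]}, {"xyz": [-0.018, -0.06, 0], "twist": [0, 0, 0]}, {"xyz": [-0.028, -0.095, 0], "twist": [0, 0, 0]}, {"xyz": [-0.038, -0.13, 0], "twist": [0, 0, 0]}, {"xyz": [-0.048, -0.163, 0], "twist": [0, 0, 0]}, {"xyz": [-0.056, -0.19, 0], "twist": [0, 0, 0]}, {"xyz": [-0.0595, -0.203, 0], "twist": [0, 0, 0]}, {"xyz": [-0.0595, -0.203, 0], "twist": [0, 0, 0]}, {"xyz": [-0.0595, -0.203, 0], "twist": [0, 0, 0]}, {"xyz": [-0.0595, -0.203, 0], "twist": [0, 0, 0]}, {"xyz": [-0.0595, -0.203, 0], "twist": [0, 0, 0]}, {"xyz": [-0.0595, -0.203, 0], "twist": [0, 0, 0]}])

```text
time: 6.7
tool_pos: [0.4786, -0.2275, 0.1545]
ee_rot: [-1.571, 0.0, -1.259]
wrist_force: [0.6, 0.5, -3.1]
width: 0.0196
```

Call:
step_arm(commands=[{"xyz": [0, 0, -0.005], "twist": [0, 0, 0]}, {"xyz": [0, 0, -0.01], "twist": [0, 0, 0]}, {"xyz": [0, 0, -0.01], "twist": [0, 0, 0]}, {"xyz": [0, 0, -0.01], "twist": [0, 0, 0]}, {"xyz": [0, 0, -0.01], "twist": [0, 0, 0]}, {"xyz": [0, 0, -0.01], "twist": [0, 0, 0]}, {"xyz": [0, 0, -0.01], "twist": [0, 0, 0]}, {"xyz": [0, 0, -0.01], "twist": [0, 0, 0]}])

```text
time: 7.37
tool_pos: [0.4782, -0.229, 0.1447]
ee_rot: [-1.571, -0.0, -1.261]
wrist_force: [-0.3, 0.2, -2.9]
width: 0.0194
```

Run:
```python
from h import *
st();snap('wrist','w8');st();snap('scene','s8')
for f in ['w8']:
  print('nest',see(f,(.4784,-.2289),.016,.005,.036)); print('bush',see(f,(.4784,-.2289),.05,.005,.025));print('btn',see(f,(.4784,-.2289),.2,.006,.0075))
  print('flange',see(f,(.4784,-.2289),.13,.006,.024))
a=cv2.imread('pics/s8.png')[60:230,180:380];cv2.imwrite('pics/s8c.png',cv2.resize(a,None,fx=4,fy=3.5,interpolation=cv2.INTER_CUBIC))
```

```text
7.37 [ 0.4782 -0.229   0.1447] [-1.5706e+00 -4.0000e-04 -1.2611e+00] [-0.25  0.24 -2.88] 0.0194
7.42 [ 0.4782 -0.229   0.1447] [-1.5706e+00 -4.0000e-04 -1.2611e+00] [-0.53  0.65 -3.73] 0.0196
nest ((317, 195), array([ 0.4806, -0.2269,  0.0353]), np.float64(0.0002), array([ 0.48  , -0.2272]))
bush ((317, 204), array([ 0.4806, -0.2268,  0.0245]), np.float64(0.0002), array([ 0.4801, -0.227 ]))
btn ((318, 294), array([ 0.4801, -0.2278,  0.0078]), np.float64(0.0004), array([ 0.4802, -0.2278]))
flange ((317, 236), array([ 0.4804, -0.2279,  0.0223]), np.float64(0.0042), array([ 0.4782, -0.2285]))
```

View pics/w8.png

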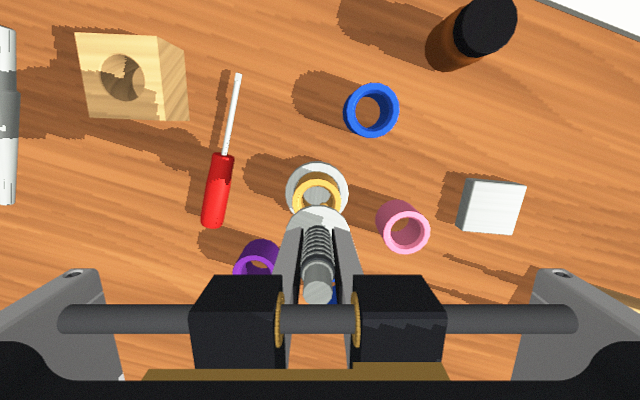

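View pics/s8c.png

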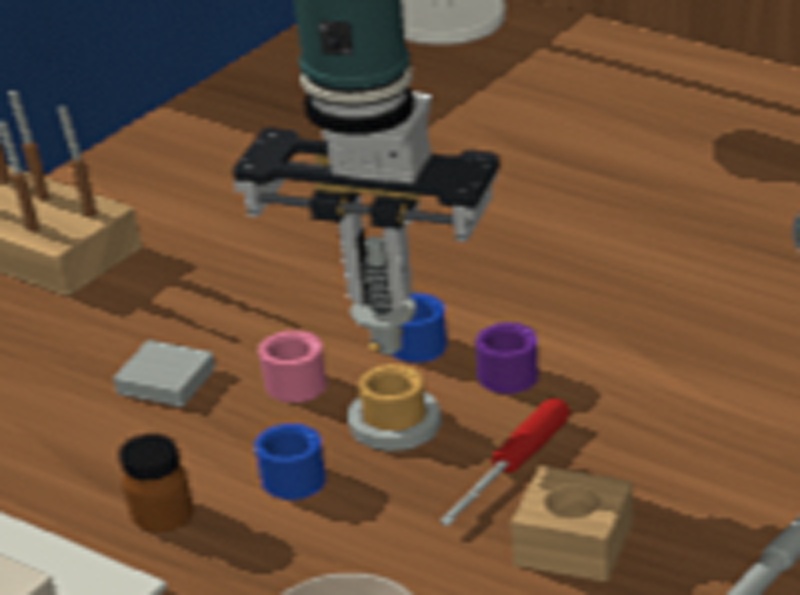

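```bash
sed -i 's/    p,d=robot.snapshot(n); /    ci=robot.camera_info(n); p,d=robot.snapshot(n); /; s/robot.camera_info(n).items()/ci.items()/' h.py; head -6 h.py
python3 - <<'E'
from h import *
import h
p,d,c=load('w1'); Ra=np.array([[ 0.30999892, -0.95073542, -0.00168392],[-0.91485707, -0.2987814 ,  0.27159936],[-0.25872225, -0.08265496, -0.96240893]]);ta=np.array([-0.35418475,  0.32543174,  0.55365218])
print(-c['R'].T@c['t'],-Ra.T@ta)
c['R']=Ra;c['t']=ta
h.load=lambda f:(p,d,c)
print(see('w1',(.4784,-.2289),.016,.005,.036),see('w1',(.4784,-.2289),.05,.005,.025))
E
```

```text
import numpy as np, cv2
from bench import robot
def snap(n,f):
    ci=robot.camera_info(n); p,d=robot.snapshot(n); cv2.imwrite('pics/'+f+'.png',cv2.cvtColor(p,cv2.COLOR_RGB2BGR)); np.savez('pics/'+f+'.npz',p=p,d=d,**{k:np.array(v) for k,v in ci.items()})
    return p,d
def ray(c,u,v,z):
[ 0.54962515 -0.19542893  0.44343493] [ 0.55076256 -0.19374094  0.44385633]
((324, 174), array([ 0.4803, -0.227 ,  0.0354]), np.float64(0.0001), array([ 0.4802, -0.2269])) ((325, 178), array([ 0.4801, -0.227 ,  0.0246]), np.float64(0.0002), array([ 0.4801, -0.2269]))
```

The first nest picture was taken while the arm was still settling. With the pose read before the shot, both views put the bush at (0.4802,-0.2269). I correct by +2 mm in x and y and start down.

Call:
step_arm(commands=[{"xyz": [0.0018, 0.0022, 0], "twist": [0, 0, 0]}, {"xyz": [0.0018, 0.0022, -0.01], "twist": [0, 0, 0]}, {"xyz": [0.0018, 0.0022, -0.02], "twist": [0, 0, 0]}, {"xyz": [0.0018, 0.0022, -0.028], "twist": [0, 0, 0]}, {"xyz": [0.0018, 0.0022, -0.035], "twist": [0, 0, 0]}, {"xyz": [0.0018, 0.0022, -0.035], "twist": [0, 0, 0]}, {"xyz": [0.0018, 0.0022, -0.035], "twist": [0, 0, 0]}, {"xyz": [0.0018, 0.0022, -0.035], "twist": [0, 0, 0]}, {"xyz": [0.0018, 0.0022, -0.035], "twist": [0, 0, 0]}, {"xyz": [0.0018, 0.0022, -0.035], "twist": [0, 0, 0]}])

```text
time: 8.3
tool_pos: [0.4803, -0.2269, 0.1102]
ee_rot: [-1.57, -0.001, -1.261]
wrist_force: [0.1, -0.7, -2.5]
width: 0.0199
```

Run:
```python
from h import *
st();snap('wrist','w9');st()
f='w9'
print('nest',see(f,(.48,-.227),.016,.005,.036)); print('btn',see(f,(.4802,-.227),.165,.006,.0075))
a=cv2.imread('pics/w9.png')[150:330,220:420];cv2.imwrite('pics/w9c.png',cv2.resize(a,None,fx=4,fy=3.3,interpolation=cv2.INTER_CUBIC))
```

```text
8.3 [ 0.4803 -0.2269  0.1102] [-1.570e+00 -1.100e-03 -1.261e+00] [ 0.09 -0.73 -2.54] 0.0199
8.35 [ 0.4803 -0.2268  0.1102] [-1.5699e+00 -1.0000e-03 -1.2610e+00] [-0.44  0.69 -2.78] 0.0192
nest ((317, 204), array([ 0.4807, -0.2269,  0.0353]), np.float64(0.0001), array([ 0.4799, -0.227 ]))
btn ((318, 293), array([ 0.482 , -0.2259,  0.0079]), np.float64(0.0004), array([ 0.4821, -0.2258]))
```

View pics/w9c.png

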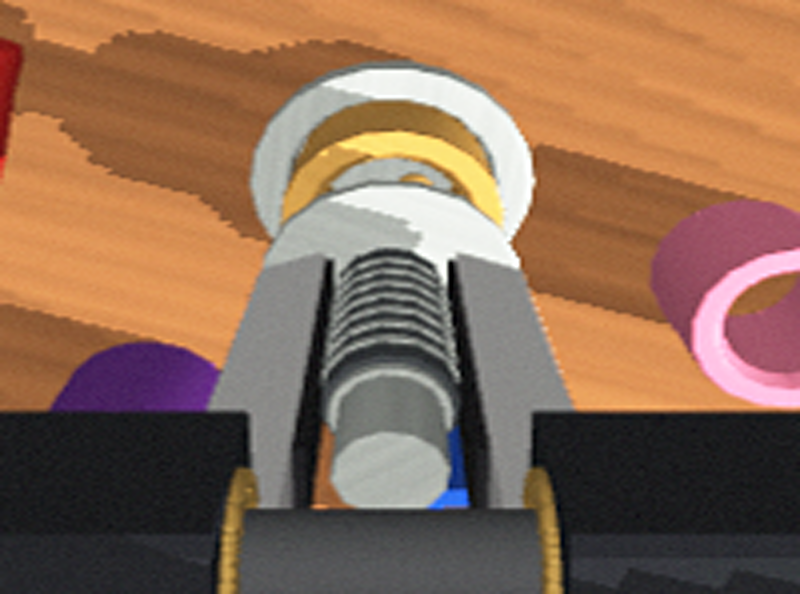

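The barrel is centred over the bush, so I push in slowly while watching the force.

Call:
step_arm(commands=[{"xyz": [0, 0, -0.003], "twist": [0, 0, 0]}, {"xyz": [0, 0, -0.006], "twist": [0, 0, 0]}, {"xyz": [0, 0, -0.009], "twist": [0, 0, 0]}, {"xyz": [0, 0, -0.012], "twist": [0, 0, 0]}, {"xyz": [0, 0, -0.014], "twist": [0, 0, 0]}, {"xyz": [0, 0, -0.016], "twist": [0, 0, 0]}, {"xyz": [0, 0, -0.018], "twist": [0, 0, 0]}])

```text
time: 8.93
tool_pos: [0.4803, -0.227, 0.092]
ee_rot: [-1.57, -0.001, -1.261]
wrist_force: [0.5, 0.1, -1.1]
width: 0.0197
```

```bash
python3 -c "
from h import *
st()"
```

```text
8.93 [ 0.4803 -0.227   0.092 ] [-1.5703e+00 -1.3000e-03 -1.2610e+00] [ 0.49  0.09 -1.05] 0.0197
```

Call:
step_arm(commands=[{"xyz": [0, 0, -0.002], "twist": [0, 0, 0]}, {"xyz": [0, 0, -0.004], "twist": [0, 0, 0]}, {"xyz": [0, 0, -0.006], "twist": [0, 0, 0]}])

```text
time: 9.18
tool_pos: [0.4803, -0.2269, 0.0856]
ee_rot: [-1.57, -0.001, -1.261]
wrist_force: [-0.2, -0.9, 0.0]
width: 0.0191
```

Call:
step_arm(commands=[{"xyz": [0, 0, -0.002], "twist": [0, 0, 0]}, {"xyz": [0, 0, -0.004], "twist": [0, 0, 0]}, {"xyz": [0, 0, -0.006], "twist": [0, 0, 0]}])

```text
time: 9.43
tool_pos: [0.4802, -0.2268, 0.0795]
ee_rot: [-1.57, -0.001, -1.261]
wrist_force: [0.9, -1.0, -0.1]
width: 0.0191
```

Call:
step_arm(commands=[{"xyz": [0, 0, -0.002], "twist": [0, 0, 0]}, {"xyz": [0, 0, -0.004], "twist": [0, 0, 0]}, {"xyz": [0, 0, -0.006], "twist": [0, 0, 0]}])

```text
time: 9.68
tool_pos: [0.4802, -0.2267, 0.0734]
ee_rot: [-1.57, -0.001, -1.261]
wrist_force: [1.1, -1.6, -0.4]
width: 0.0197
```

Call:
step_arm(commands=[{"xyz": [0, 0, -0.001], "twist": [0, 0, 0]}, {"xyz": [0, 0, -0.002], "twist": [0, 0, 0]}, {"xyz": [0, 0, -0.0025], "twist": [0, 0, 0]}])

```text
time: 9.93
tool_pos: [0.4802, -0.2267, 0.0709]
ee_rot: [-1.57, -0.0, -1.261]
wrist_force: [1.4, -1.8, -0.7]
width: 0.0197
```

Call:
step_arm(commands=[{"xyz": [0, 0, -0.0006], "twist": [0, 0, 0]}, {"xyz": [0, 0, -0.0006], "twist": [0, 0, 0]}])

```text
time: 10.1
tool_pos: [0.4801, -0.2267, 0.0702]
ee_rot: [-1.571, -0.0, -1.261]
wrist_force: [1.6, -1.5, -1.8]
width: 0.0195
```

Call:
step_arm(commands=[{"xyz": [0, 0, -0.0005], "twist": [0, 0, 0]}, {"xyz": [0, 0, -0.0005], "twist": [0, 0, 0]}, {"xyz": [0, 0, -0.0005], "twist": [0, 0, 0]}])

```text
time: 10.35
tool_pos: [0.4801, -0.2267, 0.0698]
ee_rot: [-1.571, -0.0, -1.261]
wrist_force: [1.7, -2.1, -1.8]
width: 0.0195
```

Call:
step_arm(commands=[{"xyz": [0, 0, -0.0004], "twist": [0, 0, 0]}, {"xyz": [0, 0, -0.0004], "twist": [0, 0, 0]}, {"xyz": [0, 0, -0.0004], "twist": [0, 0, 0]}])

```text
time: 10.6
tool_pos: [0.4801, -0.2267, 0.0696]
ee_rot: [-1.571, -0.0, -1.261]
wrist_force: [2.0, -1.5, -1.9]
width: 0.0196
```

Call:
step_arm(commands=[{"xyz": [0, 0, -0.0005], "twist": [0, 0, 0]}, {"xyz": [0, 0, -0.0005], "twist": [0, 0, 0]}, {"xyz": [0, 0, -0.0005], "twist": [0, 0, 0]}])

```text
time: 10.85
tool_pos: [0.4801, -0.2267, 0.0695]
ee_rot: [-1.57, -0.0, -1.261]
wrist_force: [1.7, 0.2, 1.8]
width: 0.0195
```

Call:
step_arm(commands=[{"xyz": [0, 0, -0.0005], "twist": [0, 0, 0]}, {"xyz": [0, 0, -0.0005], "twist": [0, 0, 0]}, {"xyz": [0, 0, -0.0005], "twist": [0, 0, 0]}])

```text
time: 11.1
tool_pos: [0.4802, -0.2267, 0.0695]
ee_rot: [-1.57, -0.001, -1.261]
wrist_force: [0.6, 0.3, 6.2]
width: 0.0197
```

Run:
```python
from h import *
st();snap('wrist','w10');st();snap('scene','s10');snap('top','t10')
f='w10'
print('nest',see(f,(.48,-.227),.016,.005,.036)); print('btn',see(f,(.4802,-.227),.125,.006,.0075))
a=cv2.imread('pics/w10.png')[150:330,220:420];a=cv2.resize(a,(400,360),interpolation=cv2.INTER_CUBIC)
b=cv2.imread('pics/s10.png')[120:210,240:340];b=cv2.resize(b,(400,360),interpolation=cv2.INTER_CUBIC);cv2.imwrite('pics/w10c.png',np.hstack([a,b]))
```

```text
11.1 [ 0.4802 -0.2267  0.0695] [-1.5702e+00 -6.0000e-04 -1.2610e+00] [0.64 0.34 6.24] 0.0197
11.15 [ 0.4802 -0.2267  0.0695] [-1.5702e+00 -7.0000e-04 -1.2610e+00] [0.77 0.97 5.04] 0.0195
nest ((318, 218), array([ 0.4809, -0.2268,  0.0352]), np.float64(0.0002), array([ 0.4801, -0.2269]))
btn ((318, 294), array([ 0.482 , -0.2257,  0.0077]), np.float64(0.0003), array([ 0.4821, -0.2257]))
```

View pics/w10c.png

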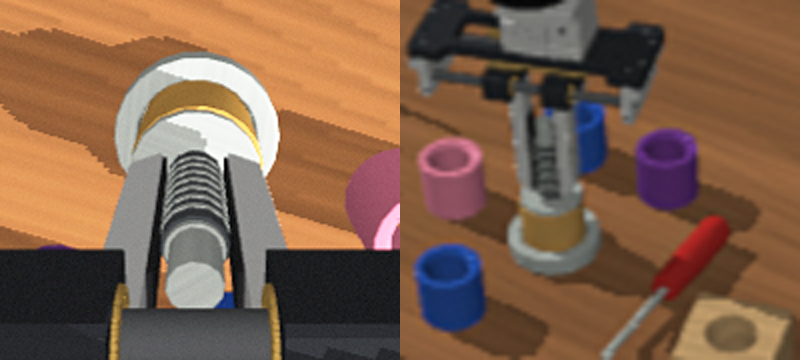

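The gauge is seated: the TCP stalls at z 0.0695, the same as when home in the stand, with about 8 N of push. Now I open.

Call:
step_arm(commands=[{"xyz": [0, 0, 0], "twist": [0, 0, 0]}, {"xyz": [0, 0, 0.001], "twist": [0, 0, 0]}, {"xyz": [0, 0, 0.001], "twist": [0, 0, 0]}, {"xyz": [0, 0, 0.001], "twist": [0, 0, 0]}, {"xyz": [0, 0, 0.001], "twist": [0, 0, 0]}, {"xyz": [0, 0, 0.001], "twist": [0, 0, 0]}, {"xyz": [0, 0, 0.001], "twist": [0, 0, 0]}, {"xyz": [0, 0, 0.001], "twist": [0, 0, 0]}], fingers=90)

```text
time: 11.92
tool_pos: [0.4799, -0.2266, 0.0694]
ee_rot: [-1.571, 0.0, -1.261]
wrist_force: [0.4, 0.6, 0.3]
width: 0.0611
```

Run:
```python
from h import *
st();snap('wrist','w11');st()
f='w11'
print('fl',see(f,(.48,-.227),.055,.004,.024)); print('btn',see(f,(.4802,-.227),.125,.006,.0075))
W,m,p,c=topregion(f,(250,150,390,330),.125,.006,1); print(np.median(W[m],0))
W,m,p,c=topregion(f,(250,150,390,330),.055,.006,1); print(np.median(W[m],0))
```

```text
11.92 [ 0.4799 -0.2266  0.0694] [-1.571e+00  1.000e-04 -1.261e+00] [0.42 0.6  0.28] 0.0611
11.97 [ 0.4799 -0.2266  0.0694] [-1.5709  0.     -1.261 ] [-0.3   0.68 -0.13] 0.0605
fl ((318, 236), array([ 0.4805, -0.2264,  0.0236]), np.float64(0.0001), array([ 0.4804, -0.2264]))
btn ((319, 294), array([ 0.4821, -0.2258,  0.0078]), np.float64(0.0004), array([ 0.4821, -0.2257]))
[ 0.48191945 -0.22672902  0.12335384]
[ 0.48804648 -0.22229116  0.05419122]
```

View pics/w11.png

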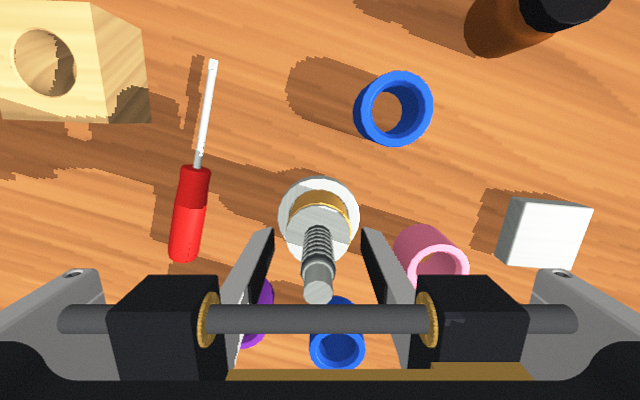

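The gauge stands home and released; its flange fit is 0.4 mm from the nest centre. I raise, close the fingers and prepare to press.

Call:
step_arm(commands=[{"xyz": [0, 0, 0.02], "twist": [0, 0, 0]}, {"xyz": [0, 0, 0.045], "twist": [0, 0, 0]}, {"xyz": [0, 0, 0.065], "twist": [0, 0, 0]}, {"xyz": [0, 0, 0.075], "twist": [0, 0, 0]}, {"xyz": [0, 0, 0.075], "twist": [0, 0, 0]}, {"xyz": [0, 0, 0.075], "twist": [0, 0, 0]}])

```text
time: 12.47
tool_pos: [0.48, -0.2267, 0.1444]
ee_rot: [-1.57, -0.0, -1.261]
wrist_force: [0.3, -0.3, -1.0]
width: 0.0609
```

Call:
step_arm(commands=[{"xyz": [0, 0, 0], "twist": [0, 0, 0]}, {"xyz": [0, 0, 0], "twist": [0, 0, 0]}, {"xyz": [0, 0, 0], "twist": [0, 0, 0]}, {"xyz": [0, 0, 0], "twist": [0, 0, 0]}, {"xyz": [0, 0, 0], "twist": [0, 0, 0]}, {"xyz": [0, 0, 0], "twist": [0, 0, 0]}, {"xyz": [0, 0, 0], "twist": [0, 0, 0]}, {"xyz": [0, 0, 0], "twist": [0, 0, 0]}, {"xyz": [0, 0, 0], "twist": [0, 0, 0]}, {"xyz": [0, 0, 0], "twist": [0, 0, 0]}, {"xyz": [0, 0, 0], "twist": [0, 0, 0]}], fingers=255)

```text
time: 13.38
tool_pos: [0.48, -0.2266, 0.1446]
ee_rot: [-1.571, -0.0, -1.261]
wrist_force: [-0.1, 0.6, -0.5]
width: 0.0003
```

Run:
```python
from h import *
st();snap('wrist','w12');st();
a=cv2.imread('pics/w12.png')[150:330,220:420];a=cv2.resize(a,(600,540),interpolation=cv2.INTER_CUBIC);cv2.imwrite('pics/w12c.png',a)
```

```text
13.38 [ 0.48   -0.2266  0.1446] [-1.5707e+00 -2.0000e-04 -1.2610e+00] [-0.13  0.59 -0.5 ] 0.0003
13.43 [ 0.48   -0.2266  0.1446] [-1.5707e+00 -2.0000e-04 -1.2610e+00] [-0.13  0.35  0.16] 0.0004
```

View pics/w12c.png

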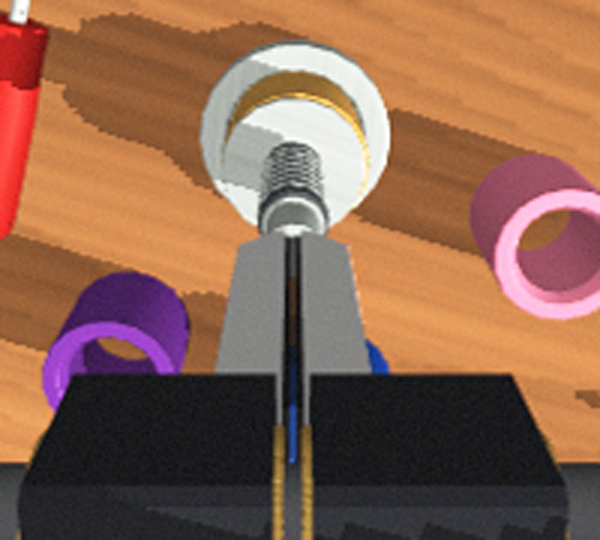

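Fingertips are centred over the button. I approach to just above it.

Call:
step_arm(commands=[{"xyz": [0, 0, -0.004], "twist": [0, 0, 0]}, {"xyz": [0, 0, -0.008], "twist": [0, 0, 0]}, {"xyz": [0, 0, -0.01], "twist": [0, 0, 0]}, {"xyz": [0, 0, -0.01], "twist": [0, 0, 0]}, {"xyz": [0, 0, -0.01], "twist": [0, 0, 0]}, {"xyz": [0, 0, -0.01], "twist": [0, 0, 0]}])

```text
time: 13.93
tool_pos: [0.48, -0.2267, 0.1345]
ee_rot: [-1.571, -0.0, -1.261]
wrist_force: [-0.6, -0.1, 0.8]
width: 0.0003
```

Call:
step_arm(commands=[{"xyz": [0, 0, -0.0006], "twist": [0, 0, 0]}, {"xyz": [0, 0, -0.001], "twist": [0, 0, 0]}, {"xyz": [0, 0, -0.001], "twist": [0, 0, 0]}, {"xyz": [0, 0, -0.001], "twist": [0, 0, 0]}])

```text
time: 14.27
tool_pos: [0.48, -0.2266, 0.1336]
ee_rot: [-1.571, -0.0, -1.261]
wrist_force: [-0.7, -0.1, -0.4]
width: 0.0004
```

Call:
step_arm(commands=[{"xyz": [0, 0, -0.0006], "twist": [0, 0, 0]}, {"xyz": [0, 0, -0.001], "twist": [0, 0, 0]}, {"xyz": [0, 0, -0.001], "twist": [0, 0, 0]}, {"xyz": [0, 0, -0.001], "twist": [0, 0, 0]}])

```text
time: 14.6
tool_pos: [0.48, -0.2266, 0.1325]
ee_rot: [-1.571, -0.0, -1.261]
wrist_force: [0.4, -0.2, -0.0]
width: 0.0004
```

Call:
step_arm(commands=[{"xyz": [0, 0, -0.0005], "twist": [0, 0, 0]}, {"xyz": [0, 0, -0.0005], "twist": [0, 0, 0]}, {"xyz": [0, 0, -0.0005], "twist": [0, 0, 0]}])

```text
time: 14.85
tool_pos: [0.4801, -0.2267, 0.1324]
ee_rot: [-1.57, -0.0, -1.261]
wrist_force: [-0.1, 0.3, 2.0]
width: 0.0001
```

Call:
step_arm(commands=[{"xyz": [0, 0, -0.0005], "twist": [0, 0, 0]}, {"xyz": [0, 0, -0.0005], "twist": [0, 0, 0]}, {"xyz": [0, 0, -0.0005], "twist": [0, 0, 0]}])

```text
time: 15.1
tool_pos: [0.4802, -0.2267, 0.1323]
ee_rot: [-1.57, -0.001, -1.261]
wrist_force: [-1.0, 0.6, 5.3]
width: 0.0007
```

Call:
step_arm(commands=[{"xyz": [0, 0, -0.0005], "twist": [0, 0, 0]}, {"xyz": [0, 0, -0.0005], "twist": [0, 0, 0]}, {"xyz": [0, 0, -0.0005], "twist": [0, 0, 0]}])

```text
time: 15.35
tool_pos: [0.4802, -0.2268, 0.1317]
ee_rot: [-1.57, -0.001, -1.261]
wrist_force: [-1.0, 1.0, 5.0]
width: 0.0006
```

Call:
step_arm(commands=[{"xyz": [0, 0, -0.0005], "twist": [0, 0, 0]}, {"xyz": [0, 0, -0.0005], "twist": [0, 0, 0]}, {"xyz": [0, 0, -0.0005], "twist": [0, 0, 0]}])

```text
time: 15.6
tool_pos: [0.4802, -0.2267, 0.1312]
ee_rot: [-1.57, -0.001, -1.261]
wrist_force: [-1.3, 0.6, 5.3]
width: 0.0004
```

Contact came at TCP z 0.1325, and the button slides at about 5 N. I continue in small steps.

Call:
step_arm(commands=[{"xyz": [0, 0, -0.0004], "twist": [0, 0, 0]}, {"xyz": [0, 0, -0.0008], "twist": [0, 0, 0]}, {"xyz": [0, 0, -0.0008], "twist": [0, 0, 0]}])

```text
time: 15.85
tool_pos: [0.4801, -0.2267, 0.1304]
ee_rot: [-1.57, -0.001, -1.261]
wrist_force: [-1.4, 0.4, 5.0]
width: 0.0006
```

Call:
step_arm(commands=[{"xyz": [0, 0, -0.0005], "twist": [0, 0, 0]}, {"xyz": [0, 0, -0.0005], "twist": [0, 0, 0]}, {"xyz": [0, 0, -0.0005], "twist": [0, 0, 0]}])

```text
time: 16.1
tool_pos: [0.4802, -0.2268, 0.1301]
ee_rot: [-1.57, -0.001, -1.261]
wrist_force: [-1.6, 1.1, 6.8]
width: 0.0002
```

Call:
step_arm(commands=[{"xyz": [0, 0, -0.0005], "twist": [0, 0, 0]}, {"xyz": [0, 0, -0.0005], "twist": [0, 0, 0]}, {"xyz": [0, 0, -0.0005], "twist": [0, 0, 0]}])

```text
time: 16.35
tool_pos: [0.4802, -0.2268, 0.1299]
ee_rot: [-1.57, -0.001, -1.261]
wrist_force: [-1.8, 1.8, 6.6]
width: 0.0004
```

Call:
step_arm(commands=[{"xyz": [0, 0, -0.0005], "twist": [0, 0, 0]}, {"xyz": [0, 0, -0.0005], "twist": [0, 0, 0]}, {"xyz": [0, 0, -0.0005], "twist": [0, 0, 0]}])

```text
time: 16.6
tool_pos: [0.4803, -0.2268, 0.1296]
ee_rot: [-1.57, -0.001, -1.261]
wrist_force: [-2.6, 1.0, 7.7]
width: 0.0004
```

Call:
step_arm(commands=[{"xyz": [0, 0, -0.0004], "twist": [0, 0, 0]}, {"xyz": [0, 0, -0.0004], "twist": [0, 0, 0]}, {"xyz": [0, 0, -0.0004], "twist": [0, 0, 0]}])

```text
time: 16.85
tool_pos: [0.4803, -0.2269, 0.1294]
ee_rot: [-1.57, -0.002, -1.261]
wrist_force: [-1.1, 0.3, 8.2]
width: 0.0005
```

Call:
step_arm(commands=[{"xyz": [0, 0, -0.0004], "twist": [0, 0, 0]}, {"xyz": [0, 0, -0.0004], "twist": [0, 0, 0]}, {"xyz": [0, 0, -0.0004], "twist": [0, 0, 0]}])

```text
time: 17.1
tool_pos: [0.4804, -0.2269, 0.1292]
ee_rot: [-1.57, -0.002, -1.261]
wrist_force: [-2.2, 2.5, 7.8]
width: 0.0005
```

Call:
step_arm(commands=[{"xyz": [0, 0, -0.0003], "twist": [0, 0, 0]}, {"xyz": [0, 0, -0.0003], "twist": [0, 0, 0]}, {"xyz": [0, 0, -0.0003], "twist": [0, 0, 0]}])

```text
time: 17.35
tool_pos: [0.4804, -0.2269, 0.1291]
ee_rot: [-1.569, -0.002, -1.261]
wrist_force: [-3.1, 1.6, 9.8]
width: 0.0002
```

Call:
step_arm(commands=[{"xyz": [0, 0, 0], "twist": [0, 0, 0]}])

```text
time: 17.43
tool_pos: [0.4804, -0.2269, 0.1291]
ee_rot: [-1.569, -0.002, -1.261]
wrist_force: [-2.2, 2.0, 10.0]
width: 0.0005
```

Call:
step_arm(commands=[{"xyz": [0, 0, 0], "twist": [0, 0, 0]}])

```text
time: 17.52
tool_pos: [0.4804, -0.2269, 0.1291]
ee_rot: [-1.569, -0.002, -1.261]
wrist_force: [-2.4, 2.1, 9.5]
width: -0.0002
```

```bash
python3 -c "
from h import *
print(robot.get_obs()['tool_pos'],robot.get_obs()['wrist_force'])"
```

```text
[ 0.48042116 -0.22688547  0.1291202 ] [-2.43472394  2.05198105  9.49816797]
```

Call:
step_arm(commands=[{"xyz": [0, 0, -0.0003], "twist": [0, 0, 0]}, {"xyz": [0, 0, -0.0003], "twist": [0, 0, 0]}])

```text
time: 17.68
tool_pos: [0.4805, -0.2269, 0.129]
ee_rot: [-1.569, -0.002, -1.261]
wrist_force: [-3.7, 1.5, 10.2]
width: 0.0004
```

Call:
step_arm(commands=[{"xyz": [0, 0, 0], "twist": [0, 0, 0]}])

```text
time: 17.77
tool_pos: [0.4805, -0.2269, 0.129]
ee_rot: [-1.569, -0.002, -1.261]
wrist_force: [-2.3, 1.7, 10.7]
width: 0.0003
```

```bash
python3 -c "
from h import *
print(robot.get_obs()['tool_pos'],robot.get_obs()['wrist_force'])"
```

```text
[ 0.48046368 -0.22691208  0.1289639 ] [-2.26024466  1.6943793  10.74037208]
```

Call:
step_arm(commands=[{"xyz": [0, 0, -0.0003], "twist": [0, 0, 0]}, {"xyz": [0, 0, -0.0003], "twist": [0, 0, 0]}])

```text
time: 17.93
tool_pos: [0.4805, -0.227, 0.1288]
ee_rot: [-1.569, -0.002, -1.261]
wrist_force: [-2.5, 2.7, 10.4]
width: 0.0003
```

Call:
step_arm(commands=[{"xyz": [0, 0, 0], "twist": [0, 0, 0]}])

```text
time: 18.02
tool_pos: [0.4805, -0.2269, 0.1288]
ee_rot: [-1.569, -0.002, -1.261]
wrist_force: [-1.7, 1.5, 9.5]
width: 0.0006
```

```bash
python3 -c "
from h import *
print(robot.get_obs()['tool_pos'],robot.get_obs()['wrist_force'])"
```

```text
[ 0.480489   -0.22692736  0.12875456] [-1.73932041  1.47052377  9.54873289]
```

Call:
step_arm(commands=[{"xyz": [0, 0, -0.0003], "twist": [0, 0, 0]}, {"xyz": [0, 0, -0.0003], "twist": [0, 0, 0]}])

```text
time: 18.18
tool_pos: [0.4805, -0.2269, 0.1285]
ee_rot: [-1.569, -0.002, -1.261]
wrist_force: [-2.3, 3.3, 11.4]
width: 0.0008
```

Call:
step_arm(commands=[{"xyz": [0, 0, 0], "twist": [0, 0, 0]}])

```text
time: 18.27
tool_pos: [0.4805, -0.2269, 0.1285]
ee_rot: [-1.569, -0.002, -1.261]
wrist_force: [-1.8, 1.4, 9.4]
width: 0.0005
```

Call:
step_arm(commands=[{"xyz": [0, 0, 0], "twist": [0, 0, 0]}])

```text
time: 18.35
tool_pos: [0.4805, -0.227, 0.1285]
ee_rot: [-1.569, -0.002, -1.261]
wrist_force: [-1.0, 2.4, 10.3]
width: 0.0005
```

```bash
python3 -c "
from h import *
print(robot.get_obs()['tool_pos'],robot.get_obs()['wrist_force'])"
```

```text
[ 0.48050473 -0.22695475  0.12849344] [-1.01223725  2.43913257 10.26203148]
```

The force has plateaued at about 10.3 N while the button still creeps about 0.25 mm per step, so the lock has bitten. I back off, open, and check.

Call:
step_arm(commands=[{"xyz": [0, 0, 0.006], "twist": [0, 0, 0]}, {"xyz": [0, 0, 0.018], "twist": [0, 0, 0]}, {"xyz": [0, 0, 0.018], "twist": [0, 0, 0]}, {"xyz": [0, 0, 0.018], "twist": [0, 0, 0]}, {"xyz": [0, 0, 0.018], "twist": [0, 0, 0]}, {"xyz": [0, 0, 0.018], "twist": [0, 0, 0]}, {"xyz": [0, 0, 0.018], "twist": [0, 0, 0]}, {"xyz": [0, 0, 0.018], "twist": [0, 0, 0]}, {"xyz": [0, 0, 0.018], "twist": [0, 0, 0]}, {"xyz": [0, 0, 0.018], "twist": [0, 0, 0]}, {"xyz": [0, 0, 0.018], "twist": [0, 0, 0]}], fingers=90)

```text
time: 19.27
tool_pos: [0.4799, -0.2266, 0.1441]
ee_rot: [-1.571, 0.0, -1.261]
wrist_force: [0.2, -0.3, 0.4]
width: 0.061
```

Run:
```python
from h import *
st();snap('wrist','w13');st();
f='w13'
print('fl',see(f,(.48,-.227),.055,.004,.024)); print('btn',see(f,(.4802,-.227),.12,.006,.0075)); print('nest',see(f,(.4802,-.227),.016,.004,.036))
W,m,p,c=topregion(f,(250,150,390,330),.12,.006,1); print(np.median(W[m],0))
```

```text
19.27 [ 0.4799 -0.2266  0.1441] [-1.5710e+00  1.0000e-04 -1.2609e+00] [ 0.17 -0.27  0.42] 0.061
19.32 [ 0.48   -0.2266  0.1441] [-1.5709  0.     -1.261 ] [-0.72 -0.33  0.58] 0.0607
fl ((318, 206), array([ 0.4803, -0.2264,  0.0236]), np.float64(0.0002), array([ 0.4802, -0.2265]))
btn ((318, 231), array([ 0.4809, -0.2262,  0.0077]), np.float64(0.0003), array([ 0.4809, -0.2261]))
nest ((318, 195), array([ 0.4805, -0.227 ,  0.0353]), np.float64(0.0001), array([ 0.4801, -0.2273]))
[ 0.48083741 -0.22631114  0.11929147]
```

View pics/w13.png

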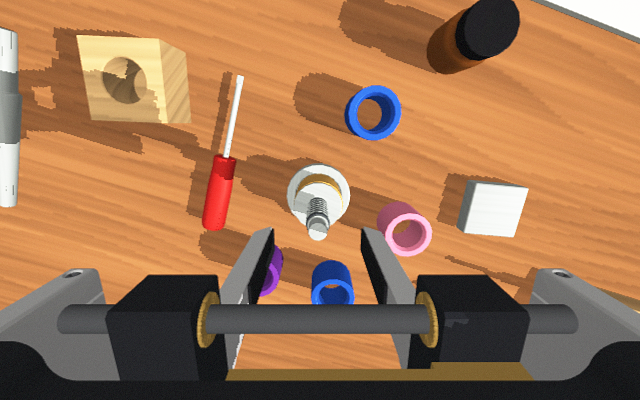

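The gauge is still home, and the button top is about 4 mm lower (depth 0.1193 against 0.1234). I descend and regrip.

Call:
step_arm(commands=[{"xyz": [0, 0, -0.02], "twist": [0, 0, 0]}, {"xyz": [0, 0, -0.04], "twist": [0, 0, 0]}, {"xyz": [0, 0, -0.06], "twist": [0, 0, 0]}, {"xyz": [0, 0, -0.07], "twist": [0, 0, 0]}, {"xyz": [0, 0, -0.0745], "twist": [0, 0, 0]}, {"xyz": [0, 0, -0.0745], "twist": [0, 0, 0]}, {"xyz": [0, 0, -0.0745], "twist": [0, 0, 0]}, {"xyz": [0, 0, -0.0745], "twist": [0, 0, 0]}, {"xyz": [0, 0, -0.0745], "twist": [0, 0, 0]}, {"xyz": [0, 0, -0.0745], "twist": [0, 0, 0]}])

```text
time: 20.15
tool_pos: [0.4806, -0.227, 0.0708]
ee_rot: [-1.569, -0.002, -1.261]
wrist_force: [-0.1, -0.0, -1.0]
width: 0.0611
```

Call:
step_arm(commands=[{"xyz": [0, 0, 0], "twist": [0, 0, 0]}, {"xyz": [0, 0, 0], "twist": [0, 0, 0]}, {"xyz": [0, 0, 0], "twist": [0, 0, 0]}, {"xyz": [0, 0, 0], "twist": [0, 0, 0]}, {"xyz": [0, 0, 0], "twist": [0, 0, 0]}, {"xyz": [0, 0, 0], "twist": [0, 0, 0]}, {"xyz": [0, 0, 0], "twist": [0, 0, 0]}, {"xyz": [0, 0, 0], "twist": [0, 0, 0]}, {"xyz": [0, 0, 0], "twist": [0, 0, 0]}, {"xyz": [0, 0, 0], "twist": [0, 0, 0]}], fingers=255)

```text
time: 20.98
tool_pos: [0.48, -0.2267, 0.0697]
ee_rot: [-1.571, -0.0, -1.261]
wrist_force: [0.2, 0.1, 0.1]
width: 0.0199
```

Call:
step_arm(commands=[{"xyz": [0, 0, 0.003], "twist": [0, 0, 0]}, {"xyz": [0, 0, 0.006], "twist": [0, 0, 0]}, {"xyz": [0, 0, 0.006], "twist": [0, 0, 0]}, {"xyz": [0, 0, 0.006], "twist": [0, 0, 0]}])

```text
time: 21.32
tool_pos: [0.4798, -0.2265, 0.0756]
ee_rot: [-1.571, 0.0, -1.261]
wrist_force: [0.1, 0.5, -2.9]
width: 0.0196
```

Run:
```python
from h import *
st();snap('wrist','w14');snap('scene','s14')
W,m,p,c=topregion('w14',(250,150,390,330),.05,.004,1); print(m.sum(),np.median(W[m],0))
a=cv2.imread('pics/w14.png')[150:330,220:420];a=cv2.resize(a,(400,360),interpolation=cv2.INTER_CUBIC)
b=cv2.imread('pics/s14.png')[120:210,240:340];b=cv2.resize(b,(400,360),interpolation=cv2.INTER_CUBIC);cv2.imwrite('pics/w14c.png',np.hstack([a,b]))
```

```text
21.32 [ 0.4798 -0.2265  0.0756] [-1.5713e+00  4.0000e-04 -1.2609e+00] [ 0.1   0.53 -2.88] 0.0196
324 [ 0.49975498 -0.22496143  0.04900858]
```

View pics/w14c.png

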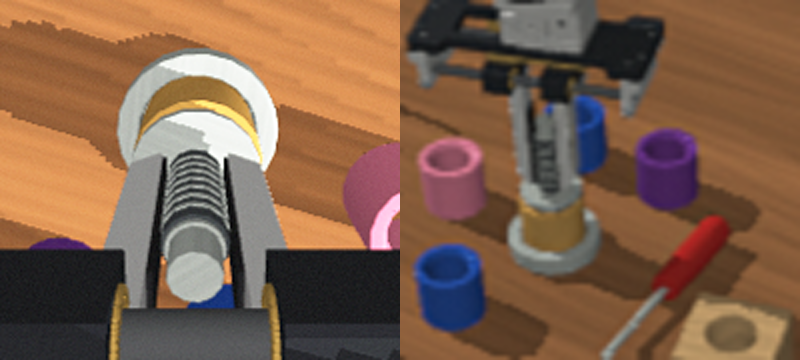

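The force is only the gauge's weight and the bush stays at its height, so the lock holds and the gauge slides free. Draw it out.

Call:
step_arm(commands=[{"xyz": [0, 0, 0.008], "twist": [0, 0, 0]}, {"xyz": [0, 0, 0.016], "twist": [0, 0, 0]}, {"xyz": [0, 0, 0.024], "twist": [0, 0, 0]}, {"xyz": [0, 0, 0.034], "twist": [0, 0, 0]}, {"xyz": [0, 0, 0.046], "twist": [0, 0, 0]}, {"xyz": [0, 0, 0.06], "twist": [0, 0, 0]}, {"xyz": [0, 0, 0.075], "twist": [0, 0, 0]}, {"xyz": [0, 0, 0.079], "twist": [0, 0, 0]}, {"xyz": [0, 0, 0.079], "twist": [0, 0, 0]}, {"xyz": [0, 0, 0.079], "twist": [0, 0, 0]}, {"xyz": [0, 0, 0.079], "twist": [0, 0, 0]}])

```text
time: 22.33
tool_pos: [0.4794, -0.2263, 0.1538]
ee_rot: [-1.572, 0.001, -1.261]
wrist_force: [0.4, 0.4, -3.0]
width: 0.0194
```

Run:
```python
from h import *
st();snap('wrist','w15');snap('scene','s15')
print('nest',see('w15',(.48,-.227),.016,.004,.036),'bush',see('w15',(.48,-.227),.05,.004,.025))
print('stand/w15 proj',proj(load('w15')[2],[.538,-.0262,.05]))
a=cv2.imread('pics/w15.png')[150:330,220:420];a=cv2.resize(a,(400,360),interpolation=cv2.INTER_CUBIC)
b=cv2.imread('pics/s15.png')[120:210,240:340];b=cv2.resize(b,(400,360),interpolation=cv2.INTER_CUBIC);cv2.imwrite('pics/w15c.png',np.hstack([a,b]))
```

```text
22.33 [ 0.4794 -0.2263  0.1538] [-1.572e+00  1.300e-03 -1.261e+00] [ 0.44  0.42 -2.96] 0.0194
nest ((318, 193), array([ 0.4806, -0.227 ,  0.0352]), np.float64(0.0002), array([ 0.48  , -0.2272])) bush ((318, 201), array([ 0.4801, -0.2267,  0.0245]), np.float64(0.0001), array([ 0.4796, -0.2268]))
stand/w15 proj (np.float64(130.62746362864323), np.float64(80.19869754848051))
```

View pics/w15c.png

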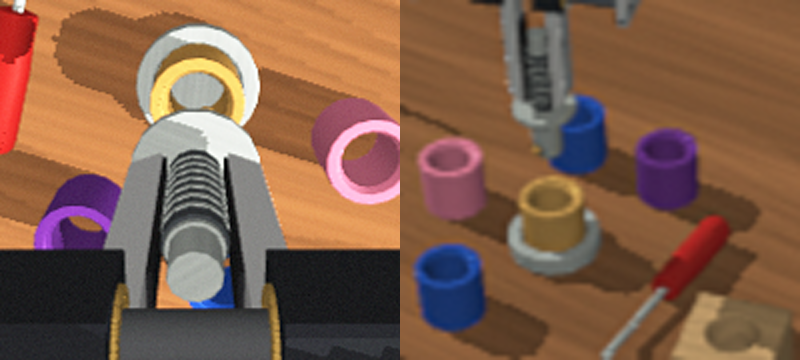

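The gauge is out and the bush remains in place. Traverse back to the stand.

Call:
step_arm(commands=[{"xyz": [0.008, 0.027, 0], "twist": [0, 0, 0]}, {"xyz": [0.018, 0.06, 0], "twist": [0, 0, 0]}, {"xyz": [0.028, 0.095, 0], "twist": [0, 0, 0]}, {"xyz": [0.038, 0.13, 0], "twist": [0, 0, 0]}, {"xyz": [0.047, 0.162, 0], "twist": [0, 0, 0]}, {"xyz": [0.054, 0.188, 0], "twist": [0, 0, 0]}, {"xyz": [0.0578, 0.2007, 0], "twist": [0, 0, 0]}, {"xyz": [0.0578, 0.2007, 0], "twist": [0, 0, 0]}, {"xyz": [0.0578, 0.2007, 0], "twist": [0, 0, 0]}, {"xyz": [0.0578, 0.2007, 0], "twist": [0, 0, 0]}, {"xyz": [0.0578, 0.2007, 0], "twist": [0, 0, 0]}, {"xyz": [0.0578, 0.2007, 0], "twist": [0, 0, 0]}])

```text
time: 23.43
tool_pos: [0.5376, -0.0273, 0.1546]
ee_rot: [-1.571, -0.0, -1.263]
wrist_force: [-0.4, -0.4, -3.0]
width: 0.0194
```

Call:
step_arm(commands=[{"xyz": [0, 0, -0.005], "twist": [0, 0, 0]}, {"xyz": [0, 0, -0.01], "twist": [0, 0, 0]}, {"xyz": [0, 0, -0.015], "twist": [0, 0, 0]}, {"xyz": [0, 0, -0.015], "twist": [0, 0, 0]}, {"xyz": [0, 0, -0.015], "twist": [0, 0, 0]}, {"xyz": [0, 0, -0.015], "twist": [0, 0, 0]}, {"xyz": [0, 0, -0.015], "twist": [0, 0, 0]}, {"xyz": [0, 0, -0.015], "twist": [0, 0, 0]}])

```text
time: 24.1
tool_pos: [0.538, -0.0259, 0.1401]
ee_rot: [-1.57, -0.0, -1.261]
wrist_force: [0.6, 0.3, -1.8]
width: 0.0195
```

Run:
```python
from h import *
st();snap('wrist','w16');snap('scene','s16')
a=cv2.imread('pics/w16.png')[130:330,220:420];a=cv2.resize(a,(400,400),interpolation=cv2.INTER_CUBIC)
b=cv2.imread('pics/s16.png')[130:230,270:370];b=cv2.resize(b,(400,400),interpolation=cv2.INTER_CUBIC);cv2.imwrite('pics/w16c.png',np.hstack([a,b]))
```

```text
24.1 [ 0.538  -0.0259  0.1401] [-1.5702e+00 -4.0000e-04 -1.2609e+00] [ 0.61  0.27 -1.79] 0.0195
```

View pics/w16c.png

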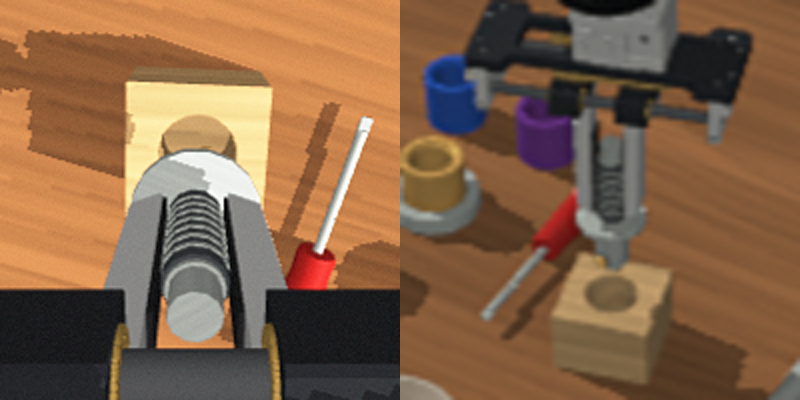

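Aligned over the hole. Lower to just above home.

Call:
step_arm(commands=[{"xyz": [0, 0, -0.01], "twist": [0, 0, 0]}, {"xyz": [0, 0, -0.02], "twist": [0, 0, 0]}, {"xyz": [0, 0, -0.03], "twist": [0, 0, 0]}, {"xyz": [0, 0, -0.04], "twist": [0, 0, 0]}, {"xyz": [0, 0, -0.05], "twist": [0, 0, 0]}, {"xyz": [0, 0, -0.06], "twist": [0, 0, 0]}, {"xyz": [0, 0, -0.066], "twist": [0, 0, 0]}, {"xyz": [0, 0, -0.068], "twist": [0, 0, 0]}, {"xyz": [0, 0, -0.068], "twist": [0, 0, 0]}, {"xyz": [0, 0, -0.068], "twist": [0, 0, 0]}])

```text
time: 25.03
tool_pos: [0.5382, -0.026, 0.072]
ee_rot: [-1.57, -0.0, -1.261]
wrist_force: [-0.4, 0.8, -3.4]
width: 0.0192
```

Call:
step_arm(commands=[{"xyz": [0, 0, -0.001], "twist": [0, 0, 0]}, {"xyz": [0, 0, -0.002], "twist": [0, 0, 0]}, {"xyz": [0, 0, -0.0025], "twist": [0, 0, 0]}, {"xyz": [0, 0, -0.0025], "twist": [0, 0, 0]}])

```text
time: 25.37
tool_pos: [0.5381, -0.026, 0.0697]
ee_rot: [-1.57, -0.001, -1.261]
wrist_force: [0.4, -0.4, -2.9]
width: 0.0197
```

Call:
step_arm(commands=[{"xyz": [0, 0, -0.0005], "twist": [0, 0, 0]}, {"xyz": [0, 0, -0.0005], "twist": [0, 0, 0]}, {"xyz": [0, 0, -0.0005], "twist": [0, 0, 0]}])

```text
time: 25.62
tool_pos: [0.5382, -0.026, 0.0697]
ee_rot: [-1.57, -0.001, -1.261]
wrist_force: [-1.3, 0.1, 2.6]
width: 0.0198
```

Call:
step_arm(commands=[{"xyz": [0, 0, -0.0004], "twist": [0, 0, 0]}, {"xyz": [0, 0, -0.0004], "twist": [0, 0, 0]}, {"xyz": [0, 0, -0.0004], "twist": [0, 0, 0]}])

```text
time: 25.87
tool_pos: [0.5382, -0.026, 0.0697]
ee_rot: [-1.57, -0.001, -1.261]
wrist_force: [-1.6, 0.7, 5.3]
width: 0.0195
```

Seated, with force rising and z stalled at 0.0697. Release and raise.

Call:
step_arm(commands=[{"xyz": [0, 0, 0.0008], "twist": [0, 0, 0]}, {"xyz": [0, 0, 0.0008], "twist": [0, 0, 0]}, {"xyz": [0, 0, 0.0008], "twist": [0, 0, 0]}, {"xyz": [0, 0, 0.0008], "twist": [0, 0, 0]}, {"xyz": [0, 0, 0.0008], "twist": [0, 0, 0]}, {"xyz": [0, 0, 0.0008], "twist": [0, 0, 0]}, {"xyz": [0, 0, 0.0008], "twist": [0, 0, 0]}, {"xyz": [0, 0, 0.0008], "twist": [0, 0, 0]}], fingers=90)

```text
time: 26.53
tool_pos: [0.5378, -0.0259, 0.069]
ee_rot: [-1.571, -0.0, -1.261]
wrist_force: [-0.3, 0.6, 0.5]
width: 0.0607
```

Call:
step_arm(commands=[{"xyz": [0, 0, 0.02], "twist": [0, 0, 0]}, {"xyz": [0, 0, 0.05], "twist": [0, 0, 0]}, {"xyz": [0, 0, 0.08], "twist": [0, 0, 0]}, {"xyz": [0, 0, 0.11], "twist": [0, 0, 0]}, {"xyz": [0, 0, 0.14], "twist": [0, 0, 0]}, {"xyz": [0, 0, 0.15], "twist": [0, 0, 0]}, {"xyz": [0, 0, 0.15], "twist": [0, 0, 0]}, {"xyz": [0, 0, 0.15], "twist": [0, 0, 0]}, {"xyz": [0, 0, 0.15], "twist": [0, 0, 0]}, {"xyz": [0, 0, 0.15], "twist": [0, 0, 0]}, {"xyz": [0, 0, 0.15], "twist": [0, 0, 0]}, {"xyz": [0, 0, 0.15], "twist": [0, 0, 0]}])

```text
time: 27.53
tool_pos: [0.5372, -0.0259, 0.2175]
ee_rot: [-1.573, 0.001, -1.261]
wrist_force: [-0.0, 0.8, 0.6]
width: 0.0607
```

Run:
```python
from h import *
st();snap('wrist','w17');snap('scene','s17')
f='w17';X=(.538,-.0262)
print('fl',see(f,X,.055,.003,.024),'btn',see(f,X,.12,.006,.0075))
W,m,p,c=topregion(f,(270,130,370,250),.0545,.0025,1);print(np.median(W[m],0))
W,m,p,c=topregion(f,(270,130,370,250),.12,.006,1);print(np.median(W[m],0))
W,m,p,c=topregion('w2',(270,130,370,250),.0545,.0025,1);print('before',np.median(W[m],0))
print('bush',see(f,(.4802,-.2269),.05,.004,.025,40))
b=cv2.imread('pics/s17.png')[100:300,200:440];cv2.imwrite('pics/s17c.png',cv2.resize(b,None,fx=3,fy=3,interpolation=cv2.INTER_CUBIC))
```

```text
27.53 [ 0.5372 -0.0259  0.2175] [-1.5734e+00  1.2000e-03 -1.2610e+00] [-0.04  0.78  0.6 ] 0.0607
fl ((318, 187), array([ 0.5384, -0.0256,  0.0236]), np.float64(0.0002), array([ 0.5384, -0.0256])) btn ((318, 202), array([ 0.5385, -0.0255,  0.0074]), np.float64(0.0002), array([ 0.5385, -0.0255]))
[ 0.54492225 -0.02099242  0.05414385]
[ 0.53833273 -0.02560748  0.11934683]
before [ 0.54381877 -0.02208489  0.05424827]
bush ((444, 269), array([ 0.4801, -0.2253,  0.025 ]), np.float64(0.0004), array([ 0.4801, -0.2253]))
```

View pics/s17c.png

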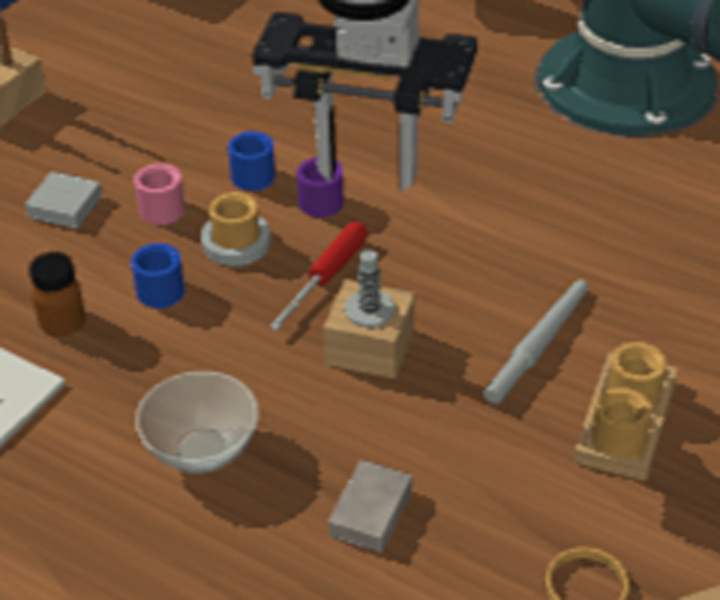

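View pics/w17.png

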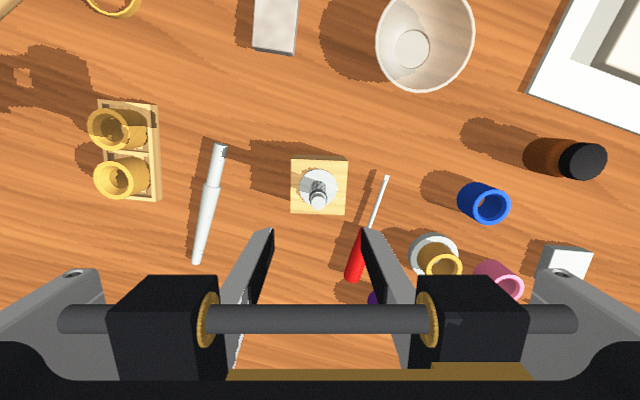

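The gauge is home and upright in the stand: the flange is level at the same height as at the start, its fit is within about 1 mm of where it was, and the button is down. The bush, spares and bystanders look untouched and the gripper is clear, so I hand in.

```bash
python3 -c "
from bench import robot
print(robot.close_job())"
```

```text
the job is handed in; nothing more can be done
None
```

I measured the nest bush, locked the gauge, put it back in its stand and handed the job in after about 27.5 s. The locked span is inferred from the press forces, because the plungers were too small to measure in any picture.

- **Insertion:** I lifted the gauge out of the stand and pushed it into the bronze bush. The flange seated with about 8 N of push, at the same tool height as when home in the stand. I then let go.
- **Locking:** I pressed the button with closed fingertips. It slid at about 5 N, climbed over roughly 1.3 mm and then held at about 10.3 N. I stopped about 0.4 mm into that plateau, with about 4 mm of button travel from first contact.
- **Withdrawal:** The gauge came out freely. The wrist felt only the gauge's own weight, and the bush stayed in place.
- **Last checks:** The gauge is upright in the stand, its flange within 1 mm of the starting position and at the same height. The button is still about 4 mm down, the gripper is open and clear, and the spare bushes and bystanders look unmoved.

**Readings that disagreed:**
- My first nest position was about 2 mm off because that picture's pose was read after the shot, while the arm was still settling. I corrected it before inserting the gauge.
- The last fit of the nest bush, from an oblique view, read 1.6 mm off in y from the earlier fits. I put that down to the view angle. A reading taken right after withdrawal agreed with the start.

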